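Balance two pressing stones on a pickle crock

ROBOT

A 6-joint arm with a two-finger parallel gripper is mounted at the origin on a cart in front of the work surface, level with it; the furniture and walls round the work are solid. World frame = base frame: x ahead of the robot, y to its left, z up, the work surface at z = 0. Lengths are in m, angles in rad, forces in N, time in s.
With the tool pointing down it reaches from about 0.35 to 0.975 m from the base axis. Payload 7.1 kg.
Tool frame: the origin (TCP) lies at the very end of the fingers, on their centre line; the grasp point (between the pads) lies 19 mm behind it (r.tcp_to_grasp is the distance from the TCP to the grasp point, in m); z points along the fingers, x is the direction in which the jaws open and shut, and the axes are right-handed (so a half turn about z gives the same grasp; the last joint's range is limited). The gripper opens to 88 mm and grips with 3 to 60 N. Pads are 20 mm wide; open, the fingers measure 115 mm over their backs; the gripper's body (75 mm by 178 mm) begins 61 mm behind the grasp point.
Start: joints at [-1.324, 0.423, 1.63, -0, 1.089, -0.019], TCP at [0.164, -0.603, 0.223] pointing down, gripper open.
Joint ranges: [-3, 3], [-0.9, 2.11], [0.09, 2.58], [-1.31, 4.45], [0.11, 2.69], [-2.54, 2.54]. Speed limits (rad/s): [2.39, 2.39, 3.01, 3.14, 3.14, 3.14].

INTERFACE

Orientations are given as a rotation vector (axis times angle).
In Python, from bench import r gives the robot as it stands.
- The arm moves only by the tool play_rows, never from a script. Its argument "targets" is a list of rows, each a list of 3 entries, a list of its own where there are three numbers: the shift along the tool's x, y, z in units of 0.025 m (1.0 is 0.025 m), then the turn, a rotation vector about the tool's x, y, z in units of 0.1 rad (1.0 is 0.1 rad), then the opening, from 0 (shut) to 1 (fully open). In form: [[[x, y, z], [wx, wy, wz], grip], ...]. A call has 1 to 12 rows; each row shifts and turns the pose as measured when the row begins, along the tool's axes as they then stand; what a row does not reach is not made up. A row lasts 1/8 s, in which the tool goes at most 62.5 mm and 10.7 degrees, less where a joint would pass 70% of its speed; a pose out of reach is approached as far as the arm can. A call with a number of a shift or a turn outside -1 to 1 is refused whole. A call with a gripper value outside its range is refused whole. The fingers move at their own pace and stop on an object; the grip force is fixed at half the most. Time passes only in rows, so rows that do not move let the fingers close. It gives the time, the measured TCP pose, the force and the opening at its end, in the units of the state.
- r.read_state(): the state, without advancing time (a new reading comes with each control period).
- r.capture(name): name is "scene" or "side" or "wrist"; returns a dict with "color" (400x640x3 uint8, blue, green, red), "camera_matrix" (3x3 intrinsics, pixels), "extrinsics" (4x4, takes a point from camera to world coordinates). Camera axes: x right, y down, z forward; pixel columns grow to the right and rows downward; lengths in m; the calibration is good to about 2 mm. A picture is of the moment at which its call begins. There is no depth.
- r.job_done(): hands the job in, once; it reports no verdict.
Trained networks look in the newest picture that a camera, given by its name, has taken for a name from the list of things; names that differ only in an ending like _2 or _b are one class to them, and where a whole thing is asked for, a point or a joint stands for the part that bears it (a point fixed in the world has none). Each returns a list of dicts, best first, with "p" (0 to 1); they miss things now and then, are a little off and sometimes report something else, mostly with a low value. They report only what shows in the picture. A call takes as long as a camera call. They do not tell look-alikes from the thing itself.
- r.search_frame(camera, thing): "centre" ([column, row] in pixels, amid what is visible of it).
- r.trace(camera, thing): "region" (400x640 bool, what is visible of it) and "centre" ([column, row] in pixels, amid what is visible of it).
The state is a dict: "time_s": time; "qpos": joint angles; "qd": joint speeds; "tau": joint torques, N m; "tool_pos": TCP position; "eef_rot": TCP orientation; "force": force on the tool from outside, world axes, zero at the start; "wrist_torque": the same for the moment, N m; "opening": finger opening in m.
Only numpy, scipy, OpenCV 4.12 (cv2) and the standard library are available. Lean on these libraries where they do the work, as an engineer would, in place of code of your own. Each camera call takes 0.05 s, during which the arm holds its last target.

TASK

Weigh down the pickles: lay the dark pressing stone crosswise on the raised wooden batten of the crock's lid so that it balances level on the batten by itself, then lay the pale stone crosswise on the dark stone so that it too balances level, with the whole pile standing free. The stones are heavier towards one end, which you cannot see, so feel for the balance of each before letting go; do not drop a stone, and leave the other kitchen things standing where they are.

Things in the scene. Friction and masses are not known exactly. Their poses are not given: they have to be found in the camera images.
- crock: Low white stoneware pickling crock, fixed, 164 mm wide, 84 mm high, with two small ears (188 mm over them, along x). A round wooden pressing lid (136 mm, top 88 mm above the worktop, fixed) carries a raised dark batten along x. Origin: centre of the underside; z up.
- batten_top (a point): Centre of the batten's flat top, 110 mm above the worktop. Axes as the crock's: the batten is 124 mm long along x, only 20 mm wide along y, and stands 22 mm above the lid. Crosswise on the batten means that a stone's long axis runs along this y (within about 15 degrees).
- stone_dark: Dark grey pebble, 160 long (x), 58 wide (y), 42 mm high (z), about 0.5 kg. Origin: centre of its flat underside (132 x 48 mm). Upright parallel sides, 58 mm apart, 9 to 26 mm up, 60 mm either way from the middle: grip there. Uneven density: its balance point lies on its long middle axis, up to 35 mm either side of the middle, unseen, different each time; feel it (weigh it in the hand, or ease the grip and see which end dips).
- dark_ridge (a point): Middle of the dark stone's flat top ridge, 42 mm above its underside: 120 mm long (along the stone, x) but only 22 mm wide (y). The pale stone goes here, its long axis square to the dark one's (within about 15 degrees), at whatever point of the ridge stands right above the batten; elsewhere its weight tips the dark stone.
- stone_pale: Cream pebble, 144 long (x), 54 wide (y), 38 mm high (z), about 0.5 kg. Origin: centre of its flat underside (116 x 44 mm). Upright parallel sides, 54 mm apart, 8 to 24 mm up, 50 mm either way from the middle: grip there. Uneven density: its balance point lies on its long middle axis, up to 35 mm either side of the middle, unseen, different each time; feel it (weigh it in the hand, or ease the grip and see which end dips).
- salt_shaker: Bystander: grey salt shaker, 44 mm wide, 90 mm high. Origin: centre of its underside.
- jam_red: Bystander: jam jar with a black lid, 70 mm wide, 112 mm high. Origin: centre of its underside.
- mug_white: Bystander: white mug, 82 mm wide (121 mm with handle), 97 mm high. Origin: centre of its underside.
- yellow_bowl: Bystander: small yellow bowl, 119 mm wide, 60 mm high. Origin: centre of its underside.
Mind the look-alikes: they are no part of the job. There is more than one size of the stone_pale; the one meant has the size given above.

How it is judged:
By the outcome, as a careful person would: the job done as asked, in the order asked, and still so for the second after the job is handed in, with the robot touching nothing.
It also fails if it takes over 72 s, if anything falls off the work surface, if the arm or the gripper's body presses on something with over 40 N, if the wrist force passes 120 N, or if a joint passes its speed limit or range.

## Working session

There is one attempt and no reset: what is moved stays moved. The work goes in short steps, Python scripts to look and compute and a tool call to move; the robot and the scene stay as the last step left them, time stands still between calls to the robot, and variables do not carry over. Pictures are saved under pics/ and viewed, and the job is handed in when it is done.

Besides the shell and the picture viewer there is one more tool, called as name(argument=value, ...) on one line, values as JSON. play_rows: Moves the arm, as the interface text tells. Shifts and turns lie within -1 to 1; 1 stands for 0.025 m of shift or 0.1 rad of turn. Its arguments: {"type":"object","properties":{"targets":{"type":"array"}},"required":["targets"]}

```bash
ls; mkdir -p pics; python3 - <<'E'
from bench import r
import cv2
s=r.read_state(); print({k:s[k] for k in s})
for c in ["scene","side","wrist"]:
    d=r.capture(c); cv2.imwrite(f"pics/a_{c}.png",d["color"]); print(c,d["camera_matrix"].tolist(),d["extrinsics"].round(4).tolist())
    for t in ["crock","stone_dark","stone_pale","salt_shaker","jam_red","mug_white","yellow_bowl"]:
        print(c,t,[(x["p"],x["centre"]) for x in r.search_frame(c,t)][:4])
E
```

```text
pics
{'time_s': 0.0, 'qpos': array([-1.32399175e+00,  4.23836317e-01,  1.63067555e+00, -7.22685499e-07,
        1.08858324e+00, -1.89990188e-02]), 'qd': array([ 0.00011167,  0.0002559 , -0.00047404, -0.00059393, -0.00070832,
       -0.0005227 ]), 'tau': array([-9.68530330e-04, -5.44640386e+01, -2.73670185e+01,  6.42460235e-02,
        2.27627921e-02, -1.06994216e-04]), 'tool_pos': array([ 0.16406993, -0.60251535,  0.22191019]), 'eef_rot': array([-2.49547457e+00,  1.90691856e+00,  1.84774159e-03]), 'force': array([ 0.20944281, -0.17950755, -0.47277107]), 'wrist_torque': array([ 0.01402903, -0.02684776, -0.0010753 ]), 'opening': 0.08806921064609215}
scene [[512.5054496999638, 0.0, 315.1057549622128], [0.0, 512.5054496999638, 196.57616702348182], [0.0, 0.0, 1.0]] [[-0.7265, -0.5096, 0.4609, -0.2139], [-0.687, 0.5527, -0.4718, 0.7108], [-0.0143, -0.6594, -0.7516, 1.3144], [0.0, 0.0, 0.0, 1.0]]
scene crock [(0.76, [307.8, 239.5])]
scene stone_dark [(0.66, [391.7, 181.2])]
scene stone_pale [(0.73, [247.9, 288.4]), (0.67, [363.7, 207.0]), (0.66, [203.5, 306.9])]
scene salt_shaker [(0.66, [2
[... 345 characters left out ...]
0.4084, 0.8134], [0.0, 0.0, 0.0, 1.0]]
side crock [(0.67, [314.1, 228.4])]
side stone_dark []
side stone_pale [(0.86, [243.5, 266.5]), (0.76, [195.0, 271.8])]
side salt_shaker [(0.68, [268.2, 218.1])]
side jam_red [(0.65, [292.3, 199.9])]
side mug_white [(0.59, [329.4, 188.1])]
side yellow_bowl [(0.18, [291.6, 201.2])]
wrist [[292.2934852424396, 0.0, 318.7649891046624], [0.0, 292.2934852424396, 201.45555890033776], [0.0, 0.0, 1.0]] [[0.2626, -0.9348, -0.2391, 0.2286], [-0.9649, -0.2545, -0.065, -0.5855], [-0.0001, 0.2478, -0.9688, 0.3853], [0.0, 0.0, 0.0, 1.0]]
wrist crock []
wrist stone_dark []
wrist stone_pale []
wrist salt_shaker []
wrist jam_red []
wrist mug_white []
wrist yellow_bowl []
```

View pics/a_scene.png

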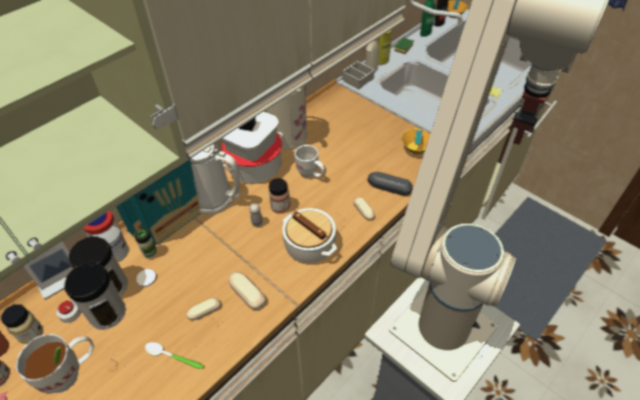

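View pics/a_side.png

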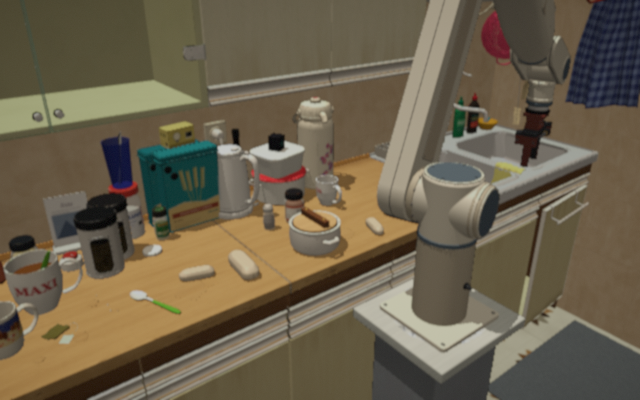

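View pics/a_wrist.png

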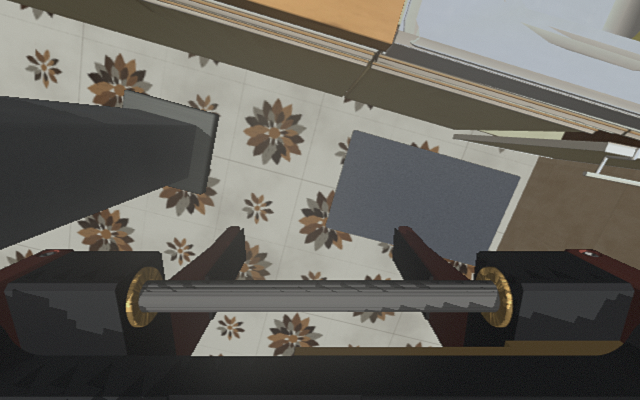

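```bash
cat > h.py <<'E'
import numpy as np, cv2
from scipy.spatial.transform import Rotation as R
from bench import r
def px2w(d,uv,z):
    uv=np.atleast_2d(np.array(uv,float)); K=d["camera_matrix"];E=d["extrinsics"]
    ray=np.c_[(uv[:,0]-K[0,2])/K[0,0],(uv[:,1]-K[1,2])/K[1,1],np.ones(len(uv))]@E[:3,:3].T
    o=E[:3,3]; t=(z-o[2])/ray[:,2]; return o+ray*t[:,None]
def w2px(d,p):
    p=np.atleast_2d(p);E=d["extrinsics"];c=(p-E[:3,3])@E[:3,:3];q=c@d["camera_matrix"].T;return q[:,:2]/q[:,2:]
def rect(d,mask,z):
    ys,xs=np.nonzero(mask); w=px2w(d,np.c_[xs,ys],z)[:,:2].astype(np.float32)
    (c,s,a)=cv2.minAreaRect(w); 
    if s[0]<s[1]: s=(s[1],s[0]);a+=90
    return np.round(c,4),np.round(s,4),round((a+90)%180-90,1)
def st():
    s=r.read_state(); Rm=R.from_rotvec(s["eef_rot"]).as_matrix()
    print("t",round(s["time_s"],2),"pos",s["tool_pos"].round(4),"x",Rm[:,0].round(3),"y",Rm[:,1].round(3),"z",Rm[:,2].round(3),"F",s["force"].round(2),"M",s["wrist_torque"].round(3),"op",round(s["opening"],4),"q",s["qpos"].round(2)); return s,Rm
E
python3 - <<'E'
from h import *
for c in ["scene","side"]:
    d=r.capture(c)
    for t in ["stone_dark","stone_pale","crock","jam_red","salt_shaker","mug_white"]:
        for x in r.trace(c,t)[:4]:
            z={"crock":.08}.get(t,.02)
            print(c,t,x["p"],x["centre"],*rect(d,x["region"],z),x["region"].sum())
d=r.capture("scene"); im=d["color"]; 
cv2.imwrite("pics/b.png",cv2.resize(im[160:330,180:430],None,fx=3.2,fy=3.2,interpolation=cv2.INTER_CUBIC))
E
```

```text
scene stone_dark 0.81 [390.6, 181.7] [ 0.4348 -0.3185] [0.161  0.0853] 18.0 754
scene stone_pale 0.9 [249.2, 289.1] [0.4794 0.2944] [0.1514 0.0575] -4.8 816
scene stone_pale 0.83 [365.2, 206.6] [ 0.4271 -0.1749] [0.0969 0.0393] -18.3 244
scene stone_pale 0.62 [204.2, 304.7] [0.5222 0.4188] [0.0951 0.0444] 73.9 436
scene crock 0.95 [305.6, 236.1] [0.4539 0.0569] [0.2037 0.1588] -45.9 2405
scene crock 0.64 [245.0, 289.7] [0.4463 0.3142] [0.1392 0.0531] -3.5 765
scene jam_red 0.7 [277.1, 194.8] [ 0.6743 -0.0246] [0.1607 0.07  ] -40.1 667
scene salt_shaker 0.67 [253.8, 218.5] [0.6665 0.0854] [0.1027 0.0423] -41.8 272
scene salt_shaker 0.19 [307.1, 235.4] [0.4863 0.0251] [0.2134 0.1663] -45.7 2375
scene mug_white 0.62 [311.6, 162.3] [ 0.7179 -0.2089] [0.1735 0.0954] -30.3 748
side stone_pale 0.73 [241.1, 264.2] [0.4826 0.2927] [0.1706 0.067 ] -2.5 637
side stone_pale 0.62 [198.1, 272.4] [0.5203 0.4192] [0.0917 0.0613] 74.4 351
side stone_pale 0.49 [375.3, 224.9] [ 0.426  -0.1711] [0.1235 0.0547] -30.2 239
side crock 0.87 [314.5, 228.4] [0.4378 0.0658] [0.3024 0.1576] -36.3 2023
side jam_red 0.64 [292.1, 201.3] [ 0.7299 -0.0568] [0.2801 0.0698] -35.5 490
side salt_shaker 0.79 [268.9, 219.5] [0.701  0.0659] [0.2035 0.0407] -31.4 291
side salt_shaker 0.4 [328.9, 190.1] [ 0.7567 -0.242 ] [0.2804 0.0999] -36.8 672
side mug_white 0.89 [328.6, 189.0] [ 0.7589 -0.2391] [0.2803 0.0926] -36.8 576
```

View pics/b.png

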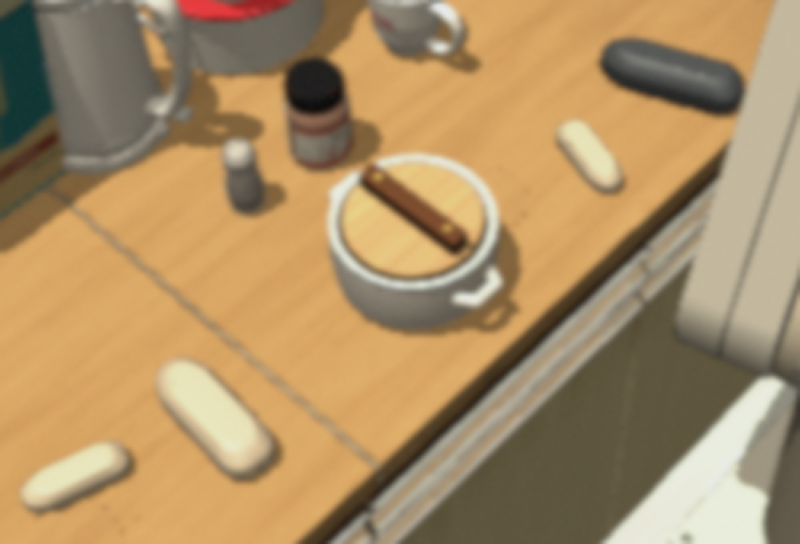

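```bash
cat >> h.py <<'E'
def plan(target,yaw=None,grip=1.0,vmax=1.0,rot=None,up=None):
    """rows to TCP target; yaw = world angle (deg) of tool x axis (mod 180) tool z down"""
    s,Rm=st(); p=s["tool_pos"].copy()
    if yaw is None and rot is None:
        yaw=np.degrees(np.arctan2(Rm[1,0],Rm[0,0]))
    if rot is None:
        cur=np.degrees(np.arctan2(Rm[1,0],Rm[0,0])); y=cur+((yaw-cur+90)%180-90); a=np.radians(y)
        rot=np.array([[np.cos(a),np.sin(a),0],[np.sin(a),-np.cos(a),0],[0,0,-1]])
    rows=[]
    for i in range(60):
        dp=Rm.T@(target-p)/.025; dr=R.from_matrix(Rm.T@rot).as_rotvec()/.1
        if np.abs(dp).max()<.01 and np.abs(dr).max()<.01: break
        k=max(1,np.abs(dp).max()/vmax); k2=max(1,np.abs(dr).max()/1.0); k=max(k,1); 
        sh=np.round(dp/k,2)+0; tu=np.round(dr/k2,2)+0
        p=p+Rm@sh*.025; Rm=Rm@R.from_rotvec(tu*.1).as_matrix()
        rows.append([sh.tolist(),tu.tolist(),grip])
    print(len(rows)); print(str(rows).replace(" ",""))
E
python3 - <<'E'
from h import *
plan(np.array([.40,-.33,.22]),yaw=-72)
E
```

```text
t 1.95 pos [ 0.1642 -0.603   0.2227] x [ 0.263 -0.965 -0.   ] y [-0.965 -0.263 -0.   ] z [ 0.  0. -1.] F [ 0.42 -0.48 -0.45] M [ 0.067 -0.044  0.012] op 0.0878 q [-1.32  0.42  1.63  0.    1.09 -0.02]
13
[[[-0.67,-1.0,0.01],[0.0,0.0,-0.48],1.0],[[-0.61,-1.0,0.01],[0.0,0.0,0.0],1.0],[[-0.61,-1.0,0.01],[0.0,0.0,0.0],1.0],[[-0.61,-1.0,0.01],[0.0,0.0,0.0],1.0],[[-0.6,-1.0,0.01],[0.0,0.0,0.0],1.0],[[-0.61,-1.0,0.01],[0.0,0.0,0.0],1.0],[[-0.6,-1.0,0.01],[0.0,0.0,0.0],1.0],[[-0.61,-1.0,0.01],[0.0,0.0,0.0],1.0],[[-0.6,-1.0,0.01],[0.0,0.0,0.0],1.0],[[-0.61,-1.0,0.01],[0.0,0.0,0.0],1.0],[[-0.6,-1.0,0.0],[0.0,0.0,0.0],1.0],[[-0.61,-1.0,0.01],[0.0,0.0,0.0],1.0],[[-0.18,-0.31,0.0],[0.0,0.0,0.0],1.0]]
```

play_rows(targets=[[[-0.65,-1,0],[0,0,-0.5],1],[[-0.6,-1,0],[0,0,0],1],[[-0.6,-1,0],[0,0,0],1],[[-0.6,-1,0],[0,0,0],1],[[-0.6,-1,0],[0,0,0],1],[[-0.6,-1,0],[0,0,0],1],[[-0.6,-1,0],[0,0,0],1],[[-0.6,-1,0],[0,0,0],1],[[-0.6,-1,0],[0,0,0],1],[[-0.6,-1,0],[0,0,0],1],[[-0.6,-1,0],[0,0,0],1],[[-0.6,-1,0],[0,0,0],1]])

```text
time_s: 3.45
tool_pos: [0.4002, -0.3323, 0.2234]
eef_rot: [2.54, -1.847, 0.005]
force: [0.1, 0.3, -0.3]
opening: 0.0877
```

```bash
python3 - <<'E'
from h import *
st()
d=r.capture("wrist"); cv2.imwrite("pics/c.png",d["color"])
for x in r.trace("wrist","stone_dark"): print(x["p"],x["centre"],[rect(d,x["region"],z) for z in (.009,.026,.042)])
E
```

```text
t 3.45 pos [ 0.4002 -0.3323  0.2234] x [ 0.308 -0.951  0.003] y [-0.951 -0.308 -0.001] z [ 0.002 -0.003 -1.   ] F [ 0.08  0.34 -0.29] M [-0.039 -0.044  0.011] op 0.0877 q [-0.72  0.27  1.86 -0.    1.01  0.54]
0.86 [320.6, 146.0] [(array([ 0.4374, -0.3232]), array([0.1648, 0.0606]), 20.5), (array([ 0.4386, -0.3227]), array([0.1574, 0.0579]), 20.5), (array([ 0.4397, -0.3221]), array([0.1504, 0.0553]), 20.5)]
```

View pics/c.png

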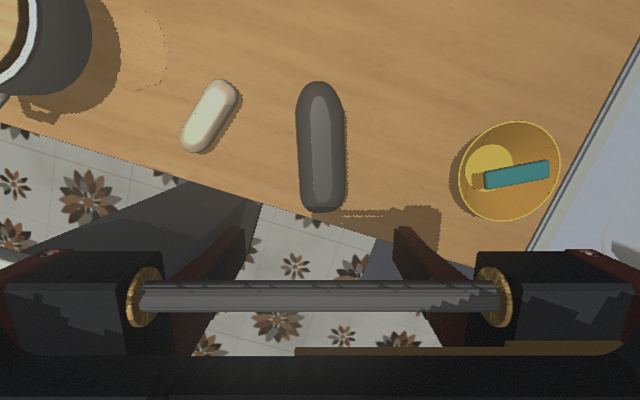

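```bash
python3 - <<'E'
from h import *
plan(np.array([.438,-.323,.05]),yaw=-69.5)
E
```

```text
t 3.55 pos [ 0.4008 -0.3316  0.2234] x [ 0.311 -0.95   0.003] y [-0.95  -0.311 -0.001] z [ 0.002 -0.003 -1.   ] F [-0.13 -0.04 -0.81] M [ 0.019 -0.007 -0.026] op 0.0881 q [-0.71  0.27  1.86 -0.    1.01  0.54]
7
[[[0.02,-0.22,1.0],[-0.01,-0.03,-0.42],1.0],[[0.03,-0.22,1.0],[0.0,0.0,0.0],1.0],[[0.03,-0.22,1.0],[0.0,0.0,0.0],1.0],[[0.03,-0.22,1.0],[0.0,0.0,0.0],1.0],[[0.03,-0.21,1.0],[0.0,0.0,0.0],1.0],[[0.02,-0.22,1.0],[0.0,0.0,0.0],1.0],[[0.03,-0.2,0.94],[0.0,0.0,0.0],1.0]]
```

play_rows(targets=[[[0.02,-0.22,1],[0,-0.03,-0.42],1],[[0.03,-0.22,1],[0,0,0],1],[[0.03,-0.22,1],[0,0,0],1],[[0.03,-0.22,1],[0,0,0],1],[[0.03,-0.22,1],[0,0,0],1],[[0.03,-0.22,1],[0,0,0],1],[[0.03,-0.2,0.94],[0,0,0],1]])

```text
time_s: 4.42
tool_pos: [0.4389, -0.3298, 0.0478]
eef_rot: [2.581, -1.787, 0.013]
force: [-0.1, 0.1, 0.1]
opening: 0.0878
```

```bash
python3 - <<'E'
from h import *
d=r.capture("wrist"); cv2.imwrite("pics/d.png",d["color"])
for x in r.trace("wrist","stone_dark"): print(x["p"],x["centre"],[rect(d,x["region"],z) for z in (.009,.026,.042)])
plan(np.array([.438,-.323,.003]),yaw=-69.5)
E
```

```text
t 4.53 pos [ 0.4378 -0.3286  0.0466] x [ 0.352 -0.936  0.004] y [-0.936 -0.352 -0.001] z [ 0.003 -0.004 -1.   ] F [ 0.34 -0.03 -0.04] M [0.006 0.073 0.039] op 0.0874 q [-0.66  0.58  1.9  -0.    0.66  0.55]
2
[[[-0.12,-0.05,1.0],[-0.01,-0.04,0.02],1.0],[[-0.09,-0.04,0.74],[0.0,0.0,0.0],1.0]]
```

View pics/d.png

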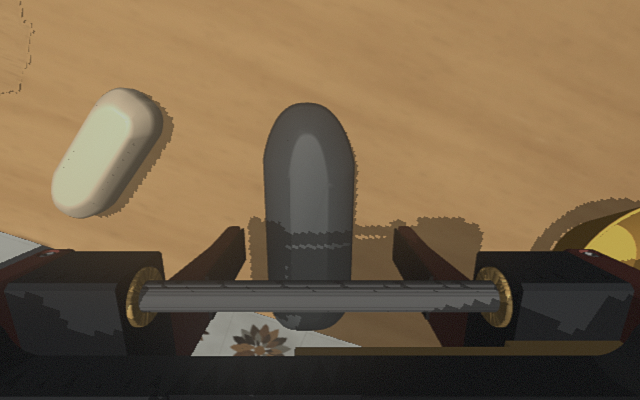

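play_rows(targets=[[[-0.12,-0.05,0.9],[0,-0.04,0],1],[[-0.09,-0.04,0.75],[0,0,0],1]])

```text
time_s: 4.78
tool_pos: [0.439, -0.3253, 0.0067]
eef_rot: [-2.582, 1.789, -0.008]
force: [-0.4, -0.1, 0.3]
opening: 0.0877
```

```bash
python3 - <<'E'
from h import *
plan(np.array([.438,-.323,.003]),yaw=-69.5)
E
```

```text
t 4.78 pos [ 0.439  -0.3253  0.0067] x [ 0.352 -0.936  0.004] y [-0.936 -0.352 -0.003] z [ 0.004 -0.003 -1.   ] F [-0.44 -0.12  0.29] M [-0.018 -0.047  0.001] op 0.0877 q [-0.66  0.65  1.9   0.    0.59  0.55]
1
[[[-0.1,0.0,0.15],[-0.03,-0.04,0.02],1.0]]
```

play_rows(targets=[[[-0.1,0,0.13],[0,0,0],1],[[0,0,0],[0,0,0],0.4],[[0,0,0],[0,0,0],0.4],[[0,0,0],[0,0,0],0.4],[[0,0,0],[0,0,0],0.4],[[0,0,0],[0,0,0],0.4]])

```text
time_s: 5.52
tool_pos: [0.4382, -0.3236, 0.0046]
eef_rot: [-2.583, 1.789, -0.01]
force: [0.5, -0.2, -4.1]
opening: 0.058
```

```bash
python3 - <<'E'
from h import *
st()
E
```

```text
t 5.53 pos [ 0.4382 -0.3236  0.0046] x [ 0.352 -0.936  0.005] y [-0.936 -0.352 -0.004] z [ 0.005 -0.004 -1.   ] F [ 0.45 -0.23 -4.14] M [-0.048 -0.063 -0.031] op 0.058 q [-0.66  0.65  1.91  0.    0.58  0.55]
```

play_rows(targets=[[[0,0,-0.2],[0,0,0],0.4],[[0,0,-0.4],[0,0,0],0.4],[[0,0,-0.5],[0,0,0],0.4],[[0,0,0],[0,0,0],0.4],[[0,0,0],[0,0,0],0.4]])

```text
time_s: 6.15
tool_pos: [0.4375, -0.3231, 0.034]
eef_rot: [-2.583, 1.789, -0.008]
force: [-0.6, 1.1, -4.4]
opening: 0.0577
```

```bash
cat >> h.py <<'E'
def weigh(n=12,cam="wrist"):
    F=[];M=[]
    for i in range(n):
        d=r.capture(cam); s=r.read_state(); F.append(s["force"]);M.append(s["wrist_torque"])
    F=np.array(F);M=np.array(M);Rm=R.from_rotvec(s["eef_rot"]).as_matrix()
    print("F",F.mean(0).round(2),"M",M.mean(0).round(4),"sd",M.std(0).round(3),"tool M",(Rm.T@M.mean(0)).round(4),"t",s["time_s"])
    return d,F.mean(0),M.mean(0),Rm
E
python3 - <<'E'
from h import *
st()
d,F,M,Rm=weigh()
cv2.imwrite("pics/e.png",d["color"])
E
```

```text
t 6.15 pos [ 0.4375 -0.3231  0.034 ] x [ 0.352 -0.936  0.004] y [-0.936 -0.352 -0.003] z [ 0.004 -0.003 -1.   ] F [-0.56  1.1  -4.41] M [ 0.001 -0.022 -0.008] op 0.0577 q [-0.66  0.59  1.91  0.    0.63  0.55]
F [-0.04  0.02 -5.05] M [-0.0039  0.0268  0.0094] sd [0.033 0.027 0.027] tool M [-0.0264 -0.0058 -0.0095] t 6.75
```

View pics/e.png

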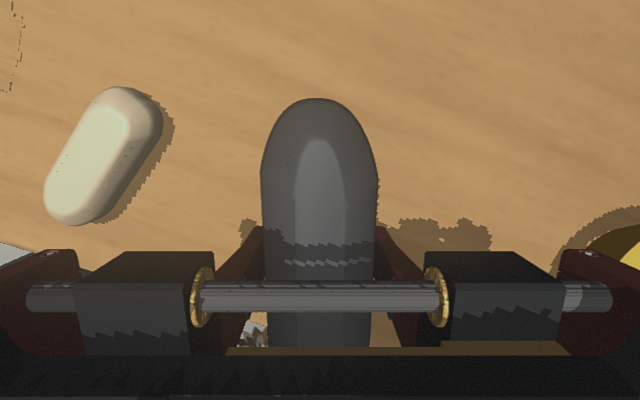

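```bash
cat >> h.py <<'E'
def stone_pred(d,Rm,pos,zt,L,Lr,h,off=0,tilt=0,side=-1):
    # ridge end & outline end for stone level; zt = height of tcp above underside
    out=[]
    for y,z in ((side*Lr/2,h),(side*L/2,.0175),(side*L/2,.02)):
        # stone coords: origin underside centre, y along tool y, z up
        g=.0175; 
        yy=y*np.cos(tilt)-(z-g)*np.sin(tilt)*side; zz=g+(z-g)*np.cos(tilt)+y*side*np.sin(tilt)
        out.append(pos+Rm@np.array([0,yy+off,zt-zz]))
    return w2px(d,np.array(out)).round(1)
E
python3 - <<'E'
from h import *
s,Rm=st()
d,F,M,Rm=weigh(10)
for t in (-20,-10,0,10,20): print(t,stone_pred(d,Rm,s["tool_pos"],.0046,.16,.12,.042,tilt=np.radians(t)).tolist())
for c in("scene","side"):
  d=r.capture(c);u,v=w2px(d,s["tool_pos"])[0].astype(int);print(u,v);v=max(v,50)
  cv2.imwrite(f"pics/f_{c}.png",cv2.resize(d["color"][v-50:v+50,max(0,u-60):u+60],None,fx=5,fy=5,interpolation=cv2.INTER_CUBIC))
E
```

```text
t 6.75 pos [ 0.4374 -0.3231  0.0336] x [ 0.352 -0.936  0.004] y [-0.936 -0.352 -0.003] z [ 0.004 -0.003 -1.   ] F [-0.02  0.1  -5.03] M [ 0.042 -0.002  0.028] op 0.058 q [-0.66  0.59  1.91  0.    0.63  0.55]
F [ 0.29  0.2  -4.76] M [-0.0183  0.025   0.0079] sd [0.042 0.023 0.026] tool M [-0.0298  0.0083 -0.008 ] t 7.25
-20 [[318.9, 131.1], [318.9, 111.9], [318.9, 110.1]]
-10 [[318.9, 134.7], [318.9, 103.6], [318.9, 102.3]]
0 [[318.9, 143.5], [318.9, 98.7], [318.9, 98.2]]
10 [[318.9, 158.3], [318.9, 98.7], [318.9, 99.3]]
20 [[318.9, 179.6], [318.9, 105.1], [318.9, 107.0]]
389 179
403 208
```

View pics/f_scene.png

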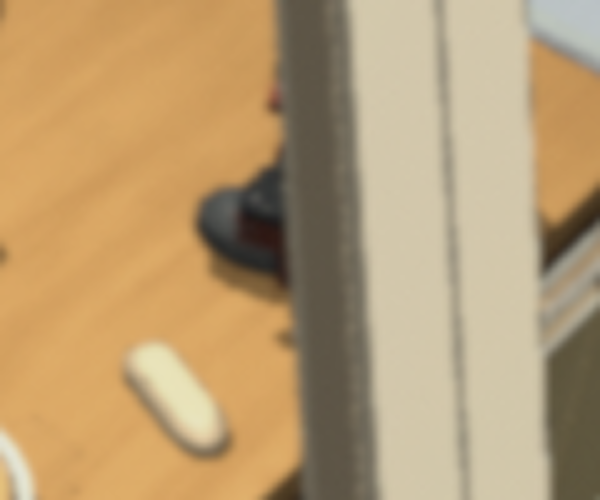

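```bash
python3 - <<'E'
from h import *
d=r.capture("scene")
e=px2w(d,[[180+370/3.2,160+170/3.2],[180+462/3.2,160+240/3.2]],.11); print(e, np.degrees(np.arctan2(*(e[0]-e[1])[1::-1])))
plan(np.array([.40,.0,.25]),yaw=-60,grip=.4)
E
```

```text
[[0.52225854 0.04364387 0.11      ]
 [0.40171118 0.04528019 0.11      ]] -0.7776895651919975
t 7.4 pos [ 0.4375 -0.3231  0.0338] x [ 0.352 -0.936  0.004] y [-0.936 -0.352 -0.003] z [ 0.004 -0.003 -1.   ] F [ 0.27  0.88 -5.23] M [0.014 0.002 0.032] op 0.0577 q [-0.66  0.59  1.91  0.    0.63  0.55]
13
[[[-1.0,-0.25,-0.69],[-0.02,-0.03,-1.0],0.4],[[-1.0,-0.36,-0.71],[-0.01,-0.01,-0.64],0.4],[[-1.0,-0.43,-0.72],[0.0,0.0,0.0],0.4],[[-1.0,-0.43,-0.73],[0.0,0.0,0.0],0.4],[[-1.0,-0.43,-0.72],[0.0,0.0,0.0],0.4],[[-1.0,-0.43,-0.73],[0.0,0.0,0.0],0.4],[[-1.0,-0.43,-0.72],[0.0,0.0,0.0],0.4],[[-1.0,-0.43,-0.73],[0.0,0.0,0.0],0.4],[[-1.0,-0.43,-0.72],[0.0,0.0,0.0],0.4],[[-1.0,-0.44,-0.73],[0.0,0.0,0.0],0.4],[[-1.0,-0.43,-0.72],[0.0,0.0,0.0],0.4],[[-1.0,-0.44,-0.73],[0.0,0.0,0.0],0.4],[[-0.02,-0.01,-0.01],[0.0,0.0,0.0],0.4]]
```

```bash
python3 - <<'E'
from h import *
plan(np.array([.46,-.13,.25]),yaw=0,grip=.4,vmax=.8)
E
```

```text
t 7.4 pos [ 0.4375 -0.3231  0.0338] x [ 0.352 -0.936  0.004] y [-0.936 -0.352 -0.003] z [ 0.004 -0.003 -1.   ] F [ 0.27  0.88 -5.23] M [0.014 0.002 0.032] op 0.0577 q [-0.66  0.59  1.91  0.    0.63  0.55]
13
[[[-0.63,-0.33,-0.8],[0.0,0.0,-1.0],0.4],[[-0.6,-0.39,-0.8],[0.0,0.0,-1.0],0.4],[[-0.56,-0.45,-0.8],[0.0,-0.01,-1.0],0.4],[[-0.51,-0.5,-0.8],[0.0,0.0,-1.0],0.4],[[-0.46,-0.55,-0.8],[0.0,-0.01,-1.0],0.4],[[-0.4,-0.6,-0.8],[0.0,0.0,-1.0],0.4],[[-0.34,-0.63,-0.8],[0.0,-0.01,-1.0],0.4],[[-0.27,-0.67,-0.8],[0.0,0.0,-1.0],0.4],[[-0.21,-0.69,-0.8],[0.0,-0.01,-1.0],0.4],[[-0.14,-0.7,-0.8],[0.0,0.0,-1.0],0.4],[[-0.05,-0.59,-0.66],[0.0,-0.01,-1.0],0.4],[[0.0,0.0,0.0],[0.0,0.0,-1.0],0.4],[[0.0,0.0,0.0],[0.0,0.0,-0.11],0.4]]
```

play_rows(targets=[[[0,0,-0.9],[0,0,-0.5],0.4],[[-0.6,-0.4,-0.8],[0,0,-1],0.4],[[-0.56,-0.45,-0.8],[0,0,-1],0.4],[[-0.5,-0.5,-0.8],[0,0,-1],0.4],[[-0.46,-0.55,-0.8],[0,0,-1],0.4],[[-0.4,-0.6,-0.8],[0,0,-1],0.4],[[-0.34,-0.63,-0.8],[0,0,-1],0.4],[[-0.27,-0.67,-0.8],[0,0,-1],0.4],[[-0.2,-0.7,-0.8],[0,0,-1],0.4],[[-0.14,-0.7,-0.8],[0,0,-1],0.4],[[0,-0.6,-0.5],[0,0,-1],0.4],[[0,0,0],[0,0,-1],0.4]])

```text
time_s: 8.9
tool_pos: [0.4642, -0.1417, 0.2549]
eef_rot: [3.14, -0.038, 0.005]
force: [0.3, 0.1, -5.4]
opening: 0.0581
```

```bash
python3 - <<'E'
from h import *
weigh(4)
d,F,M,Rm=weigh(12)
cv2.imwrite("pics/g.png",d["color"])
plan(np.array([.46,-.13,.25]),yaw=0,grip=.4,vmax=.8)
E
```

```text
F [ 0.14 -0.04 -4.69] M [-0.0555 -0.0666 -0.003 ] sd [0.05  0.017 0.033] tool M [-0.0534  0.0683  0.0029] t 9.1
F [ 0.09  0.09 -4.81] M [-0.0592 -0.0903 -0.0034] sd [0.029 0.035 0.021] tool M [-0.0566  0.092   0.0034] t 9.7
t 9.7 pos [ 0.4637 -0.1426  0.2538] x [ 1.    -0.029  0.001] y [-0.029 -1.     0.   ] z [ 0.001 -0.001 -1.   ] F [ 0.1   0.19 -4.93] M [-0.001 -0.057 -0.008] op 0.0578 q [-0.32  0.18  1.9  -0.    1.06 -0.29]
1
[[[-0.16,-0.5,0.15],[0.0,-0.01,-0.29],0.4]]
```

View pics/g.png

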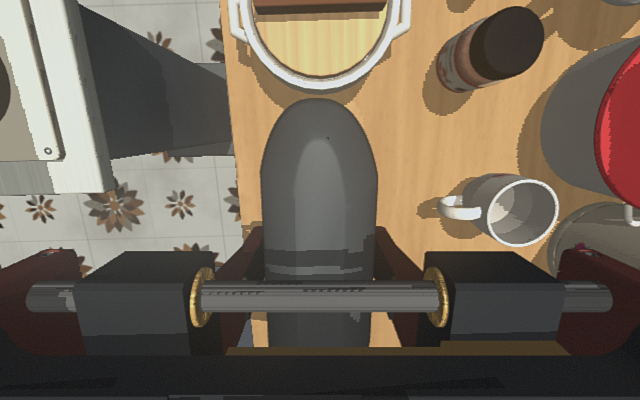

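```bash
python3 - <<'E'
import numpy as np
def T(a): a=np.radians(a); return np.array([[np.cos(a),np.sin(a)],[np.sin(a),-np.cos(a)]])
A=[];b=[]
for th,M in((-69.4,(-.028,.001)),(-1.7,(-.0558,.086))):
    B=np.eye(2)-T(th).T@T(-74.75)
    A+= [[1,*B[0]],[0,*B[1]]]; b+=list(M)
x,res,_,_=np.linalg.lstsq(np.array(A),np.array(b),rcond=None); print(x,x[0]/4.85,res, np.array(A)@x-b)
E
```

```text
[-0.03036694 -0.07040034  0.02583027] -0.006261224038320942 [3.24928814e-05] [-0.00026522  0.00567662  0.00026522 -0.0003581 ]
```

play_rows(targets=[[[-0.1,-0.95,0],[0,0,-0.3],0.4],[[0,-0.95,0],[0,0,0],0.4],[[0,0,0],[0,0,0],0.4]])

```text
time_s: 10.07
tool_pos: [0.462, -0.0943, 0.2539]
eef_rot: [3.141, 0.001, 0.002]
force: [0.1, -0.0, -4.5]
opening: 0.0578
```

```bash
python3 - <<'E'
from h import *
st()
d=r.capture("wrist")
cv2.imwrite("pics/h.png",cv2.resize(d["color"][0:140,200:440],None,fx=3.3,fy=3.3,interpolation=cv2.INTER_CUBIC))
E
```

```text
t 10.07 pos [ 0.462  -0.0943  0.2539] x [1.    0.001 0.002] y [ 0.001 -1.     0.001] z [ 0.002 -0.001 -1.   ] F [ 0.14 -0.03 -4.53] M [-0.101 -0.072 -0.015] op 0.0578 q [-0.23  0.15  1.93 -0.    1.06 -0.23]
```

View pics/h.png

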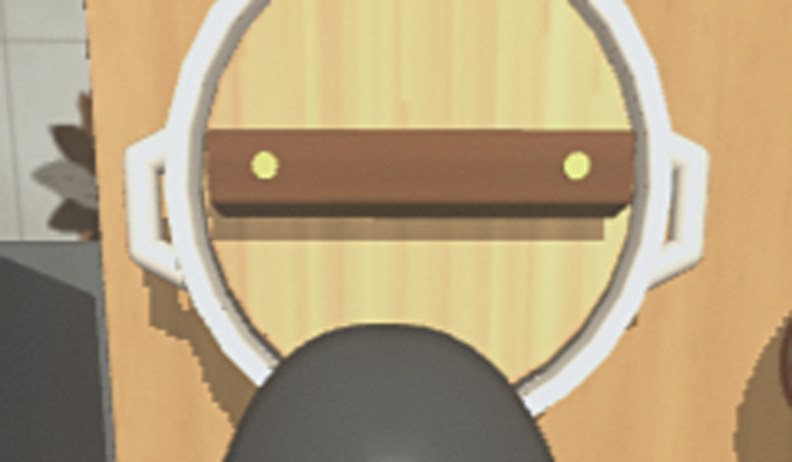

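```bash
python3 - <<'E'
from h import *
d=r.capture("wrist")
uv=np.array([[208,130],[634,130],[630,203],[212,203],[264,166],[577,166]])/3.3+[200,0]
w=px2w(d,uv,.11); print(w.round(4), w[:4].mean(0),(w[4]+w[5])/2, np.degrees(np.arctan2(*(w[5]-w[4])[1::-1])))
plan(np.array([.461,.04,.16]),yaw=0,grip=.4)
E
```

```text
[[0.409  0.0522 0.11  ]
 [0.5313 0.0523 0.11  ]
 [0.5314 0.033  0.11  ]
 [0.4093 0.033  0.11  ]
 [0.4248 0.0428 0.11  ]
 [0.5154 0.0429 0.11  ]] [0.47025373 0.04264575 0.11      ] [0.47009985 0.04286022 0.11      ] 0.033285881030634776
t 10.18 pos [ 0.4622 -0.0954  0.2539] x [ 1.    -0.     0.002] y [-0.    -1.     0.001] z [ 0.002 -0.001 -1.   ] F [ 0.32 -0.16 -4.55] M [-0.025 -0.046  0.071] op 0.0577 q [-0.23  0.15  1.93 -0.    1.06 -0.23]
6
[[[-0.01,-1.0,0.69],[0.01,-0.02,0.0],0.4],[[-0.01,-1.0,0.69],[0.0,0.0,0.0],0.4],[[-0.01,-1.0,0.69],[0.0,0.0,0.0],0.4],[[-0.01,-1.0,0.7],[0.0,0.0,0.0],0.4],[[-0.01,-1.0,0.69],[0.0,0.0,0.0],0.4],[[0.0,-0.42,0.29],[0.0,0.0,0.0],0.4]]
```

play_rows(targets=[[[0.1,-1,0.3],[0,0,0],0.4],[[0.1,-1,0.4],[0,0,0],0.4],[[0.1,-1,0.7],[0,0,0],0.4],[[0,-1,0.8],[0,0,0],0.4],[[0,-1,0.8],[0,0,0],0.4],[[0,-0.25,0.7],[0,0,0],0.4],[[0,0,0],[0,0,0],0.4]])

```text
time_s: 11.05
tool_pos: [0.4744, 0.0335, 0.1598]
eef_rot: [3.138, -0.009, 0.011]
force: [-0.2, -0.1, -4.4]
opening: 0.0579
```

```bash
python3 - <<'E'
from h import *
weigh(10)
plan(np.array([.470,.036,.119]),yaw=0,grip=.4)
E
```

```text
F [ 0.39  0.05 -4.95] M [-0.0541 -0.0846 -0.0013] sd [0.022 0.039 0.025] tool M [-0.0535  0.0849  0.0011] t 11.55
t 11.55 pos [0.4751 0.0336 0.1612] x [ 1.    -0.007  0.01 ] y [-0.007 -1.     0.004] z [ 0.01  -0.004 -1.   ] F [ 0.04  0.18 -4.19] M [-0.027 -0.083 -0.015] op 0.0577 q [ 0.05  0.29  2.01 -0.01  0.83  0.06]
2
[[[-0.13,-0.06,1.0],[0.04,-0.1,-0.07],0.4],[[-0.09,-0.04,0.69],[0.0,0.0,0.0],0.4]]
```

play_rows(targets=[[[-0.13,-0.06,0.8],[0.04,-0.1,-0.07],0.4],[[-0.08,-0.04,0.6],[0,0,0],0.4],[[0,0,0],[0,0,0],0.4]])

```text
time_s: 11.92
tool_pos: [0.4693, 0.0362, 0.1234]
eef_rot: [-3.141, -0.002, 0.002]
force: [0.7, -0.1, -5.3]
opening: 0.0578
```

```bash
python3 - <<'E'
from h import *
plan(np.array([.470,.036,.1146]),yaw=0,grip=.4)
E
```

```text
t 11.93 pos [0.4693 0.0362 0.1234] x [ 1.     0.001 -0.001] y [ 0.001 -1.    -0.001] z [-0.001  0.001 -1.   ] F [ 0.68 -0.14 -5.32] M [-0.018 -0.078  0.016] op 0.0578 q [0.05 0.36 2.03 0.   0.75 0.05]
1
[[[0.03,0.01,0.35],[-0.01,0.01,0.01],0.4]]
```

Nearly level; descend gently and watch the force.

play_rows(targets=[[[0,0,0.18],[0,0,0],0.4],[[0,0,0.08],[0,0,0],0.4],[[0,0,0],[0,0,0],0.4]])

```text
time_s: 12.3
tool_pos: [0.4695, 0.0362, 0.1163]
eef_rot: [-3.141, -0.002, 0.002]
force: [-0.2, 0.8, -5.3]
opening: 0.0578
```

play_rows(targets=[[[0,0,0.08],[0,0,0],0.4],[[0,0,0],[0,0,0],0.4]])

```text
time_s: 12.55
tool_pos: [0.4701, 0.0363, 0.1148]
eef_rot: [-3.141, -0.002, 0.0]
force: [0.1, -0.0, -4.2]
opening: 0.0579
```

play_rows(targets=[[[0,0,0.05],[0,0,0],0.4],[[0,0,0],[0,0,0],0.4]])

```text
time_s: 12.8
tool_pos: [0.4704, 0.0362, 0.1149]
eef_rot: [-3.141, -0.002, -0.002]
force: [0.0, -0.3, -5.0]
opening: 0.0579
```

```bash
python3 - <<'E'
from h import *
weigh(6); st()
E
```

```text
F [-0.29  0.19 -0.79] M [-0.0727 -0.0305 -0.0118] sd [0.033 0.027 0.016] tool M [-0.0728  0.0304  0.0117] t 13.1
t 13.1 pos [0.4704 0.0362 0.1147] x [1.    0.002 0.001] y [ 0.002 -1.    -0.001] z [ 0.001  0.001 -1.   ] F [-0.08  1.29  0.59] M [-0.082 -0.005 -0.04 ] op 0.0579 q [0.05 0.37 2.04 0.   0.73 0.05]
```

play_rows(targets=[[[0,0,0],[0,0,0],0.67]])

```text
time_s: 13.22
tool_pos: [0.4707, 0.0362, 0.1148]
eef_rot: [-3.141, -0.002, -0.002]
force: [-1.3, 0.1, -0.7]
opening: 0.0587
```

```bash
python3 - <<'E'
from h import *
s,Rm=st()
d=r.capture("wrist"); cv2.imwrite("pics/i.png",d["color"])
st()
for t in (-10,-5,0,5,10): print(t,stone_pred(d,Rm,s["tool_pos"],.0046,.16,.12,.042,tilt=np.radians(t)).tolist())
E
```

```text
t 13.22 pos [0.4707 0.0362 0.1148] x [1.    0.002 0.001] y [ 0.002 -1.    -0.001] z [ 0.001  0.001 -1.   ] F [-1.34  0.12 -0.74] M [-0.092 -0.002  0.017] op 0.0587 q [0.05 0.37 2.04 0.   0.73 0.05]
t 13.28 pos [0.4707 0.0362 0.1148] x [1.    0.002 0.001] y [ 0.002 -1.    -0.001] z [ 0.001  0.001 -1.   ] F [ 0.19 -0.07  0.63] M [-0.064 -0.021  0.013] op 0.0589 q [0.05 0.37 2.04 0.   0.73 0.05]
-10 [[319.8, 135.5], [319.7, 104.3], [319.7, 103.0]]
-5 [[319.8, 139.2], [319.7, 101.4], [319.7, 100.5]]
0 [[319.9, 144.3], [319.7, 99.5], [319.8, 99.0]]
5 [[319.9, 151.0], [319.8, 98.8], [319.8, 98.8]]
10 [[319.9, 159.2], [319.8, 99.5], [319.9, 100.1]]
```

View pics/i.png

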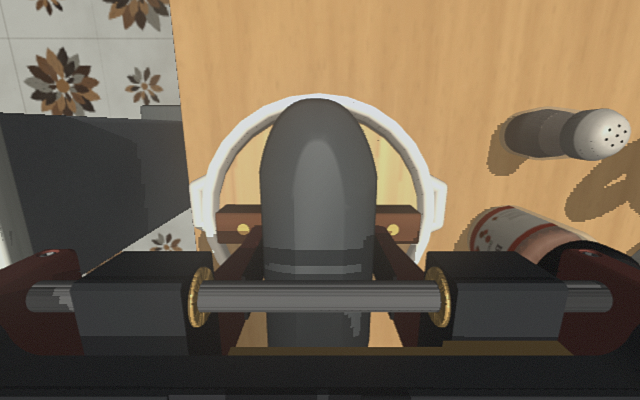

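play_rows(targets=[[[0,0,0],[0,0,0],0.69],[[0,0,0],[0,0,0],0.69]])

```text
time_s: 13.52
tool_pos: [0.4711, 0.0363, 0.1149]
eef_rot: [-3.141, -0.002, -0.003]
force: [0.6, -0.5, -0.4]
opening: 0.0608
```

```bash
python3 - <<'E'
from h import *
d=r.capture("wrist"); cv2.imwrite("pics/j.png",d["color"])
weigh(4);st()
E
```

```text
F [ 0.17 -0.29  0.14] M [-0.0501 -0.07    0.0082] sd [0.008 0.006 0.008] tool M [-0.0502  0.0699 -0.0083] t 13.775
t 13.78 pos [0.471  0.0363 0.1149] x [1.    0.002 0.002] y [ 0.002 -1.    -0.001] z [ 0.002  0.001 -1.   ] F [-0.05 -0.39  0.33] M [-0.047 -0.079  0.017] op 0.0606 q [0.05 0.37 2.04 0.   0.73 0.05]
```

View pics/j.png

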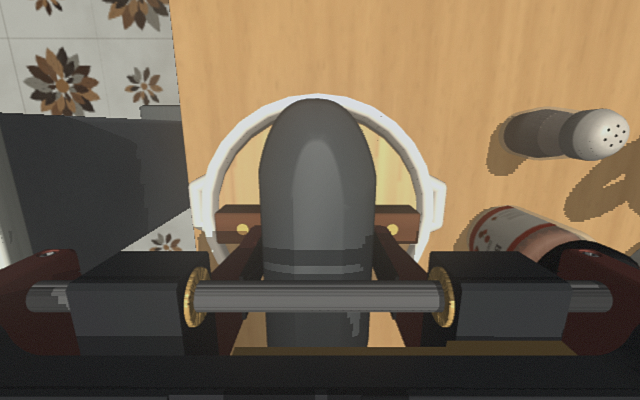

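play_rows(targets=[[[0,0,0],[0,0,0],0.74],[[0,0,0],[0,0,0],0.74]])

```text
time_s: 14.02
tool_pos: [0.4709, 0.0363, 0.1149]
eef_rot: [-3.141, -0.002, -0.002]
force: [-0.1, 0.6, -0.2]
opening: 0.0649
```

```bash
python3 - <<'E'
from h import *
d,*_=weigh(20);st(); cv2.imwrite("pics/k.png",d["color"])
E
```

```text
F [ 0.05  0.   -0.31] M [-0.0413 -0.0863  0.0084] sd [0.037 0.029 0.025] tool M [-0.0414  0.0863 -0.0085] t 15.025
t 15.03 pos [0.4709 0.0362 0.1149] x [1.    0.002 0.002] y [ 0.002 -1.    -0.001] z [ 0.002  0.001 -1.   ] F [0.56 0.4  0.75] M [-0.033 -0.078  0.018] op 0.0652 q [0.05 0.37 2.04 0.   0.73 0.05]
```

View pics/k.png

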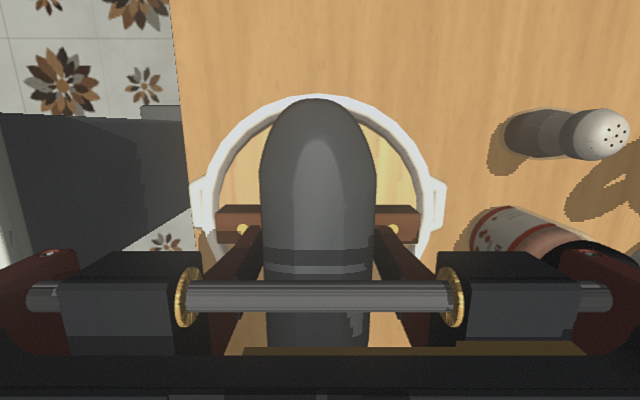

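play_rows(targets=[[[0,0,0],[0,0,0],1],[[0,0,0],[0,0,0],1],[[0,0,-0.4],[0,0,0],1],[[0,0,-0.8],[0,0,0],1],[[0,0,-1],[0,0,0],1],[[0,0,-1],[0,0,0],1],[[0,0,-1],[0,0,0],1],[[0,0.6,-1],[0,0,0],1],[[0,1,-0.6],[0,0,0],1],[[0,1,0],[0,0,0],1],[[0,0.6,0],[0,0,0],1]])

```text
time_s: 16.4
tool_pos: [0.4711, -0.0452, 0.2704]
eef_rot: [-3.141, -0.007, -0.01]
force: [-0.4, -0.0, 0.5]
opening: 0.0877
```

```bash
python3 - <<'E'
from h import *
s,Rm=st()
d=r.capture("wrist"); cv2.imwrite("pics/l.png",d["color"])
d=r.capture("side"); cv2.imwrite("pics/l2.png",cv2.resize(d["color"][160:300,240:400],None,fx=4,fy=4,interpolation=cv2.INTER_CUBIC))
E
```

```text
t 16.4 pos [ 0.4711 -0.0452  0.2704] x [1.    0.004 0.006] y [ 0.004 -1.    -0.001] z [ 0.006  0.001 -1.   ] F [-0.43 -0.03  0.47] M [ 0.038 -0.058  0.054] op 0.0877 q [-0.12  0.13  1.91  0.    1.09 -0.13]
```

View pics/l.png

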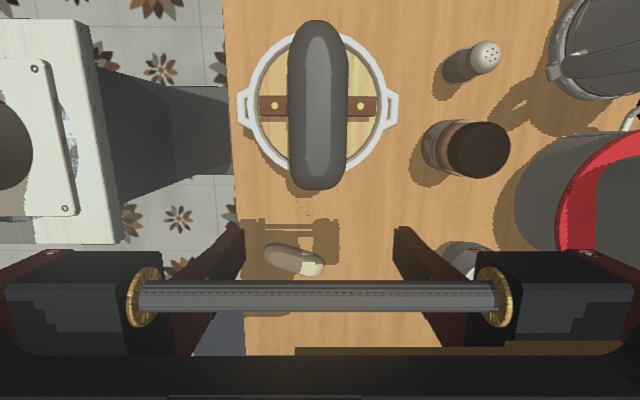

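View pics/l2.png

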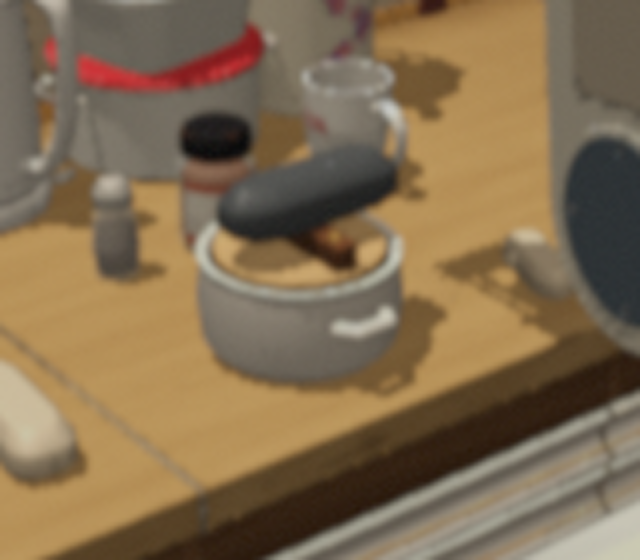

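```bash
python3 - <<'E'
from h import *
d=r.capture("wrist")
for x in r.trace("wrist","stone_dark"): print(x["p"],x["centre"],[rect(d,x["region"],z) for z in (.127,.14,.152)])
cv2.imwrite("pics/m.png",cv2.resize(d["color"][10:210,220:420],None,fx=3,fy=3,interpolation=cv2.INTER_CUBIC))
uv=np.array([[258.5,96],[377,96],[378,116],[259,116],[273.5,106],[360.5,106]])
w=px2w(d,uv,.11);print(w.round(4))
plan(np.array([.44,.293,.25]),yaw=-94)
E
```

```text
0.66 [317.2, 106.2] [(array([0.4695, 0.0375]), array([0.1618, 0.0597]), -90.0), (array([0.4695, 0.0368]), array([0.1549, 0.0572]), -90.0), (array([0.4695, 0.0362]), array([0.1486, 0.0548]), -90.0)]
[[0.4083 0.0529 0.11  ]
 [0.5319 0.0533 0.11  ]
 [0.534  0.0333 0.11  ]
 [0.4079 0.0329 0.11  ]
 [0.4236 0.043  0.11  ]
 [0.5151 0.0433 0.11  ]]
t 16.6 pos [ 0.4708 -0.0442  0.2694] x [1.    0.004 0.005] y [ 0.004 -1.    -0.001] z [ 0.005  0.001 -1.   ] F [ 0.25  0.94 -0.32] M [-0.024 -0.046  0.039] op 0.0882 q [-0.12  0.14  1.91  0.    1.09 -0.12]
15
[[[-0.09,-1.0,0.06],[0.0,0.0,-1.0],1.0],[[0.01,-1.0,0.06],[0.0,0.0,-1.0],1.0],[[0.11,-1.0,0.06],[0.0,0.0,-1.0],1.0],[[0.22,-1.0,0.06],[0.0,0.0,-1.0],1.0],[[0.32,-1.0,0.06],[0.0,0.0,-1.0],1.0],[[0.44,-1.0,0.06],[0.0,0.0,-1.0],1.0],[[0.56,-1.0,0.07],[0.0,0.0,-1.0],1.0],[[0.7,-1.0,0.07],[0.0,0.0,-1.0],1.0],[[0.87,-1.0,0.08],[0.01,0.0,-1.0],1.0],[[1.0,-0.95,0.08],[0.01,-0.01,-1.0],1.0],[[1.0,-0.77,0.07],[0.0,0.0,-1.0],1.0],[[0.88,-0.54,0.06],[0.01,-0.01,-1.0],1.0],[[0.0,0.0,0.0],[0.0,0.0,-1.0],1.0],[[0.0,0.0,0.0],[0.0,-0.01,-1.0],1.0],[[0.0,0.0,0.0],[0.01,0.0,-0.97],1.0]]
```

View pics/m.png

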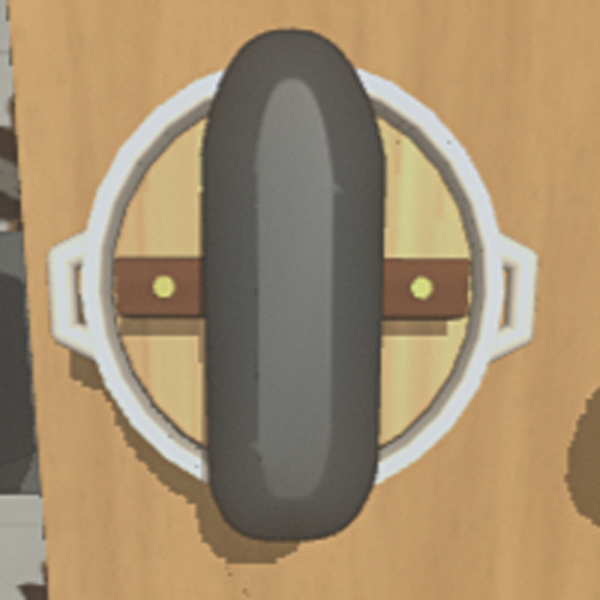

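```bash
python3 - <<'E'
from h import *
plan(np.array([.52,.293,.25]),yaw=86)
E
```

```text
t 16.6 pos [ 0.4708 -0.0442  0.2694] x [1.    0.004 0.005] y [ 0.004 -1.    -0.001] z [ 0.005  0.001 -1.   ] F [ 0.25  0.94 -0.32] M [-0.024 -0.046  0.039] op 0.0882 q [-0.12  0.14  1.91  0.    1.09 -0.12]
15
[[[0.15,-1.0,0.06],[0.0,0.0,-1.0],1.0],[[0.25,-1.0,0.06],[0.0,0.0,-1.0],1.0],[[0.36,-1.0,0.06],[0.0,0.0,-1.0],1.0],[[0.48,-1.0,0.07],[0.0,0.0,-1.0],1.0],[[0.61,-1.0,0.07],[0.0,0.0,-1.0],1.0],[[0.76,-1.0,0.07],[0.0,0.0,-1.0],1.0],[[0.93,-1.0,0.08],[0.0,0.0,-1.0],1.0],[[1.0,-0.88,0.08],[0.0,0.0,-1.0],1.0],[[1.0,-0.72,0.07],[0.01,0.0,-1.0],1.0],[[1.0,-0.57,0.07],[0.01,-0.01,-1.0],1.0],[[1.0,-0.45,0.06],[0.0,0.0,-1.0],1.0],[[0.77,-0.25,0.05],[0.01,-0.01,-1.0],1.0],[[0.0,0.0,0.0],[0.0,0.0,-1.0],1.0],[[0.0,0.0,0.0],[0.0,-0.01,-1.0],1.0],[[0.0,0.0,0.0],[0.01,0.0,-0.97],1.0]]
```

play_rows(targets=[[[0.15,-1,0],[0,0,-1],1],[[0.25,-1,0],[0,0,-1],1],[[0.35,-1,0],[0,0,-1],1],[[0.5,-1,0],[0,0,-1],1],[[0.6,-1,0],[0,0,-1],1],[[0.75,-1,0],[0,0,-1],1],[[0.95,-1,0],[0,0,-1],1],[[1,-0.9,0.1],[0,0,-1],1],[[1,-0.7,0.1],[0,0,-1],1],[[1,-0.55,0.1],[0,0,-1],1],[[1,-0.45,0.1],[0,0,-1],1],[[0.8,-0.25,0.1],[0,0,-1],1]])

```text
time_s: 18.1
tool_pos: [0.509, 0.3145, 0.2527]
eef_rot: [-2.544, -1.837, 0.006]
force: [0.3, 0.1, 0.2]
opening: 0.0875
```

play_rows(targets=[[[0,0,0.1],[0,0,-1],1],[[0,0,0.1],[0,0,-1],1],[[0,0,0.1],[0,0,-1],1]])

```text
time_s: 18.48
tool_pos: [0.5061, 0.3191, 0.243]
eef_rot: [-2.222, -2.212, 0.01]
force: [-0.2, -0.6, 0.1]
opening: 0.0877
```

```bash
python3 - <<'E'
from h import *
s,Rm=st()
d=r.capture("wrist"); cv2.imwrite("pics/n.png",d["color"])
for x in r.trace("wrist","stone_pale"): print(x["p"],x["centre"],[rect(d,x["region"],z) for z in (.008,.024,.038)])
E
```

```text
t 18.48 pos [0.5061 0.3191 0.243 ] x [ 0.004  1.    -0.   ] y [ 1.    -0.004 -0.009] z [-0.009 -0.    -1.   ] F [-0.16 -0.59  0.09] M [ 0.014 -0.153 -0.014] op 0.0877 q [ 0.54  0.37  1.67  0.01  1.12 -1.03]
0.66 [390.8, 196.9] [(array([0.5308, 0.4193]), array([0.1014, 0.0403]), 73.5), (array([0.5272, 0.4153]), array([0.0973, 0.0386]), 73.5), (array([0.524 , 0.4117]), array([0.0937, 0.0372]), 73.5)]
0.62 [297.6, 161.1] [(array([0.4859, 0.2928]), array([0.147 , 0.0561]), -4.5), (array([0.484 , 0.2939]), array([0.1411, 0.0539]), -4.5), (array([0.4824, 0.2948]), array([0.1359, 0.0519]), -4.5)]
```

View pics/n.png

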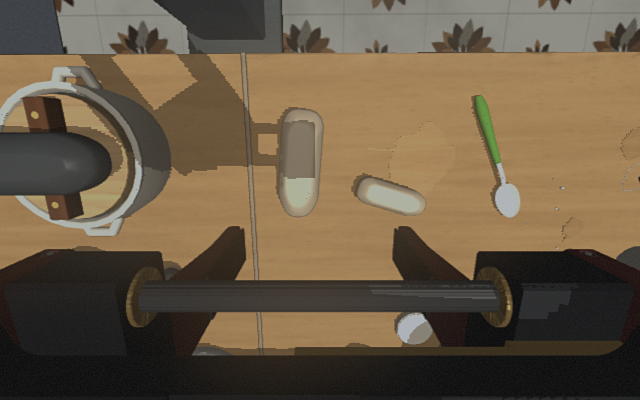

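```bash
python3 - <<'E'
from h import *
plan(np.array([.485,.2932,.06]),yaw=85.5)
E
```

```text
t 18.57 pos [0.506  0.3188 0.2428] x [ 0.007  1.    -0.001] y [ 1.    -0.007 -0.01 ] z [-0.01  -0.001 -1.   ] F [-0.26  0.62 -0.25] M [ 0.043 -0.119  0.002] op 0.0875 q [ 0.54  0.37  1.67  0.    1.12 -1.03]
8
[[[-0.14,-0.1,1.0],[-0.1,0.01,0.72],1.0],[[-0.15,-0.1,1.0],[0.0,0.0,0.0],1.0],[[-0.15,-0.11,1.0],[0.0,0.0,0.0],1.0],[[-0.15,-0.1,1.0],[0.0,0.0,0.0],1.0],[[-0.15,-0.11,1.0],[0.0,0.0,0.0],1.0],[[-0.15,-0.1,1.0],[0.0,0.0,0.0],1.0],[[-0.14,-0.11,1.0],[0.0,0.0,0.0],1.0],[[-0.05,-0.03,0.31],[0.0,0.0,0.0],1.0]]
```

play_rows(targets=[[[-0.15,-0.1,1],[-0.1,0,0.72],1],[[-0.15,-0.1,1],[0,0,0],1],[[-0.15,-0.1,1],[0,0,0],1],[[-0.15,-0.1,1],[0,0,0],1],[[-0.15,-0.1,1],[0,0,0],1],[[-0.15,-0.1,1],[0,0,0],1],[[-0.15,-0.1,1],[0,0,0],1],[[-0.05,0,0.3],[0,0,0],1]])

```text
time_s: 19.58
tool_pos: [0.4841, 0.2965, 0.0556]
eef_rot: [2.327, 2.11, 0.002]
force: [0.6, 0.2, 0.2]
opening: 0.0881
```

```bash
python3 - <<'E'
from h import *
d,*_=weigh(30); cv2.imwrite("pics/o.png",d["color"])
for x in r.trace("wrist","stone_pale"): print(x["p"],x["centre"],[rect(d,x["region"],z) for z in (.008,.024,.038)])
plan(np.array([.485,.2932,.004]),yaw=85.5)
E
```

```text
F [-0.03  0.06 -0.  ] M [ 0.0276 -0.1467  0.007 ] sd [0.025 0.029 0.022] tool M [-0.1434  0.0416 -0.0071] t 21.075
0.83 [461.0, 246.2] [(array([0.5279, 0.4119]), array([0.0835, 0.0373]), 72.6), (array([0.5195, 0.4037]), array([0.0772, 0.0345]), 72.6), (array([0.5122, 0.3964]), array([0.0717, 0.032 ]), 72.6)]
0.64 [313.7, 198.8] [(array([0.4745, 0.2946]), array([0.1247, 0.0598]), -4.5), (array([0.4701, 0.2952]), array([0.1152, 0.0553]), -4.5), (array([0.4664, 0.2958]), array([0.107 , 0.0513]), -4.5)]
t 21.12 pos [0.4854 0.2968 0.0571] x [0.096 0.995 0.002] y [ 0.995 -0.096  0.004] z [ 0.004  0.002 -1.   ] F [0.08 0.1  0.07] M [ 0.053 -0.146 -0.021] op 0.0881 q [ 0.53  0.58  1.85 -0.    0.71 -0.95]
3
[[[-0.07,0.0,1.0],[0.04,-0.02,-0.18],1.0],[[-0.07,0.0,1.0],[0.0,0.0,0.0],1.0],[[-0.01,0.0,0.12],[0.0,0.0,0.0],1.0]]
```

View pics/o.png

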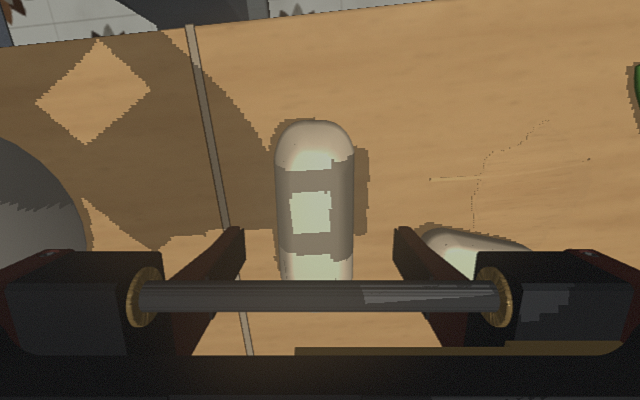

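play_rows(targets=[[[-0.07,0,0.9],[0.04,0,-0.18],1],[[-0.07,0,0.85],[0,0,0],1],[[0,0,0.25],[0,0,0],1],[[0,0,0],[0,0,0],1]])

```text
time_s: 21.62
tool_pos: [0.486, 0.2939, 0.0068]
eef_rot: [-2.305, -2.133, -0.005]
force: [-0.4, -0.8, 0.9]
opening: 0.0877
```

```bash
python3 - <<'E'
from h import *
plan(np.array([.485,.2932,.003]),yaw=85.5)
E
```

```text
t 21.62 pos [0.486  0.2939 0.0068] x [0.078 0.997 0.003] y [ 0.997 -0.078  0.001] z [ 0.001  0.003 -1.   ] F [-0.39 -0.77  0.9 ] M [ 0.02  -0.179  0.039] op 0.0877 q [ 0.52  0.66  1.85  0.    0.62 -0.97]
1
[[[-0.03,-0.04,0.15],[0.01,-0.03,0.01],1.0]]
```

play_rows(targets=[[[-0.03,-0.04,0.13],[0,0,0],1],[[0,0,0],[0,0,0],0.4],[[0,0,0],[0,0,0],0.4],[[0,0,0],[0,0,0],0.4],[[0,0,0],[0,0,0],0.4],[[0,0,0],[0,0,0],0.4]])

```text
time_s: 22.38
tool_pos: [0.4861, 0.2941, 0.0053]
eef_rot: [-2.305, -2.133, -0.01]
force: [0.5, 0.5, -0.6]
opening: 0.0537
```

```bash
python3 - <<'E'
from h import *
st()
E
```

```text
t 22.38 pos [0.4861 0.2941 0.0053] x [0.077 0.997 0.005] y [ 0.997 -0.077  0.004] z [ 0.004  0.005 -1.   ] F [ 0.46  0.47 -0.6 ] M [-0.004 -0.141 -0.055] op 0.0537 q [ 0.52  0.67  1.86  0.    0.61 -0.97]
```

play_rows(targets=[[[0,0,-0.2],[0,0,0],0.4],[[0,0,-0.4],[0,0,0],0.4],[[0,0,-0.7],[0,0,0],0.4],[[0,0,-0.7],[0,0,0],0.4],[[0,0,0],[0,0,0],0.4],[[0,0,0],[0,0,0],0.4]])

```text
time_s: 23.12
tool_pos: [0.4851, 0.2934, 0.059]
eef_rot: [-2.305, -2.133, -0.009]
force: [0.3, 0.1, -5.0]
opening: 0.054
```

```bash
python3 - <<'E'
from h import *
d,*_=weigh(30); cv2.imwrite("pics/p.png",d["color"])
s,Rm=st()
for t in (-10,-5,0,5,10): print(t,stone_pred(d,Rm,s["tool_pos"],.004,.144,.104,.038,tilt=np.radians(t)).tolist())
E
```

```text
F [-0.07  0.07 -4.97] M [ 0.0431 -0.1326 -0.0015] sd [0.029 0.025 0.037] tool M [-0.1289  0.0533  0.0011] t 24.625
t 24.62 pos [0.4851 0.2934 0.0586] x [0.077 0.997 0.004] y [ 0.997 -0.077  0.003] z [ 0.003  0.004 -1.   ] F [-0.03  0.   -5.14] M [ 0.065 -0.154  0.01 ] op 0.0539 q [ 0.52  0.57  1.85  0.    0.71 -0.97]
-10 [[319.0, 155.4], [319.0, 120.7], [319.0, 119.7]]
-5 [[319.0, 159.0], [319.0, 118.7], [319.0, 118.2]]
0 [[319.1, 163.7], [319.0, 117.8], [319.0, 117.7]]
5 [[319.1, 169.7], [319.0, 118.0], [319.0, 118.4]]
10 [[319.1, 176.8], [319.0, 119.5], [319.0, 120.4]]
```

View pics/p.png

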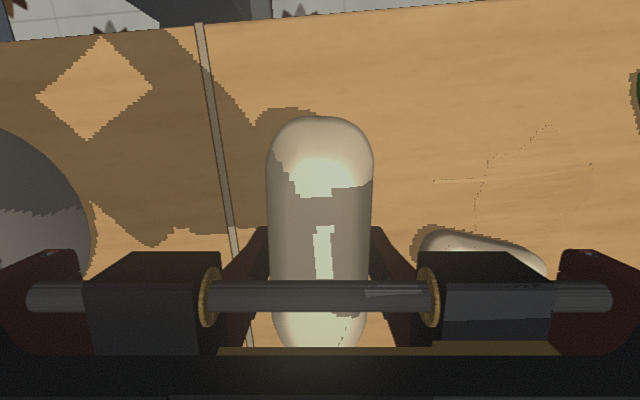

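```bash
python3 - <<'E'
from h import *
d=r.capture("side");cv2.imwrite("pics/q.png",cv2.resize(d["color"][190:330,160:340],None,fx=4,fy=4,interpolation=cv2.INTER_CUBIC))
def T(a): a=np.radians(a); return np.array([[np.cos(a),np.sin(a)],[np.sin(a),-np.cos(a)]])
A=[];b=[];W=[]
for th,M,k,n in((-69.4,(-.028,.001),1,22),(-1.7,(-.0558,.086),1,16),(0,(-.0535,.085),1,10),(0,(-.043,.083),0,24),(84.5,(-.1434,.0416),0,30),(85.6,(-.1289,.0533),2,30)):
    B=np.eye(2)-T(th).T@T(-74.75)
    A+= [[k==1,k==2,*B[0]],[0,0,*B[1]]]; b+=list(M);W+=[n**.5]*2
A=np.array(A,float);W=np.array(W)
x,res,_,_=np.linalg.lstsq(A*W[:,None],np.array(b)*W,rcond=None); print(x,x[:2]/4.9, (A@x-b).round(4))
C=np.linalg.inv((A*W[:,None]).T@(A*W[:,None]))**1; print(np.sqrt(np.diag(C))*.03/4.9)
B=np.eye(2)-T(90).T@T(-74.75); print("bias90",B@x[2:])
plan(np.array([.4695,.043,.06]),yaw=90,grip=.4)
E
```

```text
[-0.01987268  0.01368504 -0.0755502   0.012239  ] [-0.00405565  0.00279286] [ 0.0089  0.0061 -0.0059 -0.0051 -0.0102 -0.0031 -0.0009 -0.0011  0.0015
  0.0089  0.     -0.0041]
[0.00092959 0.00143861 0.0004539  0.00036453]
bias90 [-0.14522084  0.04391908]
t 24.68 pos [0.4851 0.2934 0.0586] x [0.077 0.997 0.004] y [ 0.997 -0.077  0.003] z [ 0.003  0.004 -1.   ] F [-0.75  0.17 -4.48] M [ 0.047 -0.133  0.001] op 0.0538 q [ 0.52  0.57  1.85  0.    0.71 -0.97]
11
[[[-1.0,0.02,-0.01],[0.03,-0.04,-0.78],0.4],[[-1.0,-0.06,-0.01],[0.0,0.0,0.0],0.4],[[-1.0,-0.06,-0.01],[0.0,0.0,0.0],0.4],[[-1.0,-0.06,0.0],[0.0,0.0,0.0],0.4],[[-1.0,-0.06,-0.01],[0.0,0.0,0.0],0.4],[[-1.0,-0.07,0.0],[0.0,0.0,0.0],0.4],[[-1.0,-0.06,-0.01],[0.0,0.0,0.0],0.4],[[-1.0,-0.07,0.0],[0.0,0.0,0.0],0.4],[[-1.0,-0.06,-0.01],[0.0,0.0,0.0],0.4],[[-1.0,-0.07,0.0],[0.0,0.0,0.0],0.4],[[-0.02,0.0,0.0],[0.0,0.0,0.0],0.4]]
```

View pics/q.png

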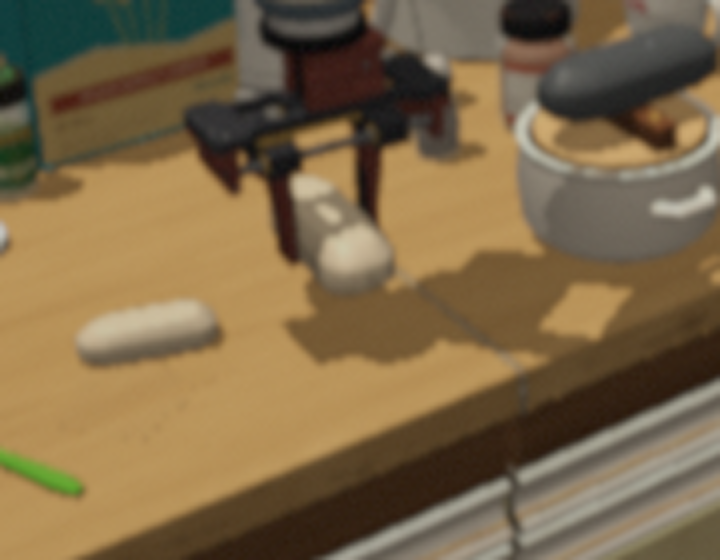

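```bash
cat >> h.py <<'E'
def hull(d,pos,Rm,zt,L,W,H,ub,tilt):
    # stone points: outline at z 8..24 stadium LxW, bottom ubL x ubW, top ridge
    def stad(l,w,z):
        a=np.linspace(0,2*np.pi,60); return np.c_[w/2*np.cos(a),np.sign(np.sin(a))*(l-w)/2+w/2*np.sin(a),np.full(60,z)]
    P=np.r_[stad(L,W,.008),stad(L,W,.024),stad(*ub,0),stad(L-.04,.022,H)]
    g=.019; c,s=np.cos(tilt),np.sin(tilt); y=P[:,1]*c+(P[:,2]-g)*s; z=g-P[:,1]*s+(P[:,2]-g)*c
    w=pos+np.c_[P[:,0],y,zt-z]@Rm.T   # tool frame x,y, down
    return cv2.convexHull(w2px(d,w).astype(np.float32))
E
python3 - <<'E'
from h import *
s,Rm=st()
for cam in("side","scene"):
  d=r.capture(cam); 
  for x in r.trace(cam,"stone_pale"):
    c=np.array(x["centre"]); p=w2px(d,s["tool_pos"])[0]
    if np.linalg.norm(c-p)<25:
        ys,xs=np.nonzero(x["region"]); print(cam,"mask",xs.min(),xs.max(),ys.min(),ys.max())
        im=d["color"].copy(); im=cv2.resize(im,None,fx=6,fy=6,interpolation=cv2.INTER_CUBIC)
        for t,col in((-12,(255,0,0)),(0,(0,255,0)),(12,(0,0,255))):
            h=hull(d,s["tool_pos"],Rm,.0045,.144,.054,.038,(.116,.044),np.radians(t)); hh=h[:,0]; print(t,hh.min(0).round(1),hh.max(0).round(1))
            cv2.polylines(im,[((h+.5)*6).astype(int)],True,col,1)
        u,v=(c*6).astype(int); cv2.imwrite(f"pics/r_{cam}.png",im[v-200:v+200,u-250:u+250])
E
```

```text
t 24.68 pos [0.4851 0.2934 0.0586] x [0.077 0.997 0.004] y [ 0.997 -0.077  0.003] z [ 0.003  0.004 -1.   ] F [-0.75  0.17 -4.48] M [ 0.047 -0.133  0.001] op 0.0538 q [ 0.52  0.57  1.85  0.    0.71 -0.97]
side mask 233 258 234 263
-12 [224.7 230.9] [257.3 266.3]
0 [224.7 233.7] [257.4 262.6]
12 [225.  236.5] [257.3 259.5]
scene mask 231 264 263 300
-12 [224.1 257.5] [263.  300.6]
0 [224.3 259.7] [263.1 299.1]
12 [225.  262.3] [262.9 296.8]
```

```bash
cd pics; python3 -c "
import cv2,numpy as np,os
L=[cv2.resize(cv2.imread(f),(400,320)) for f in ('r_side.png','r_scene.png') if os.path.exists(f)]
cv2.imwrite('r.png',np.hstack(L))"
```

```text
(no output)
```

View pics/r.png

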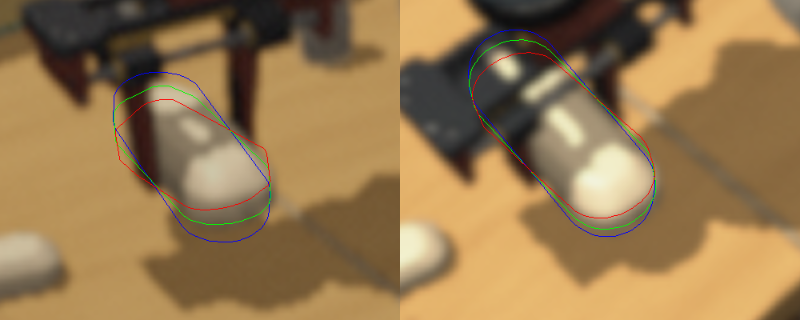

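```bash
python3 - <<'E'
from h import *
plan(np.array([.4667,.043,.22]),yaw=90,grip=.4)
E
```

```text
t 24.88 pos [0.4851 0.2934 0.0586] x [0.077 0.997 0.004] y [ 0.997 -0.077  0.003] z [ 0.003  0.004 -1.   ] F [ 0.6  -0.7  -5.82] M [ 0.002 -0.12  -0.001] op 0.0537 q [ 0.52  0.57  1.85  0.    0.71 -0.97]
11
[[[-1.0,0.01,-0.65],[0.03,-0.04,-0.78],0.4],[[-1.0,-0.07,-0.65],[0.0,0.0,0.0],0.4],[[-1.0,-0.08,-0.64],[0.0,0.0,0.0],0.4],[[-1.0,-0.07,-0.65],[0.0,0.0,0.0],0.4],[[-1.0,-0.08,-0.64],[0.0,0.0,0.0],0.4],[[-1.0,-0.07,-0.65],[0.0,0.0,0.0],0.4],[[-1.0,-0.08,-0.64],[0.0,0.0,0.0],0.4],[[-1.0,-0.07,-0.65],[0.0,0.0,0.0],0.4],[[-1.0,-0.08,-0.64],[0.0,0.0,0.0],0.4],[[-1.0,-0.07,-0.65],[0.0,0.0,0.0],0.4],[[-0.01,0.0,0.0],[0.0,0.0,0.0],0.4]]
```

Lift first, then travel.

play_rows(targets=[[[0,0,-0.8],[0,0,-0.78],0.4],[[0,0,-1],[0,0,0],0.4],[[0,0,-1],[0,0,0],0.4],[[0,0,-1],[0,0,0],0.4],[[0,0,-1],[0,0,0],0.4],[[-0.6,0,-1],[0,0,0],0.4],[[-1,-0.07,-1],[0,0,0],0.4],[[-1,-0.07,0],[0,0,0],0.4],[[-1,-0.07,0],[0,0,0],0.4],[[-1,-0.07,0],[0,0,0],0.4],[[-1,-0.07,0],[0,0,0],0.4],[[-0.8,-0.07,0],[0,0,0],0.4]])

```text
time_s: 26.38
tool_pos: [0.4724, 0.1283, 0.2332]
eef_rot: [-2.214, -2.228, -0.006]
force: [-0.1, -0.5, -4.6]
opening: 0.0541
```

```bash
python3 - <<'E'
from h import *
plan(np.array([.4667,.043,.22]),yaw=90,grip=.4)
E
```

```text
t 26.38 pos [0.4724 0.1283 0.2332] x [-0.006  1.     0.003] y [1.    0.006 0.002] z [ 0.002  0.003 -1.   ] F [-0.1  -0.52 -4.56] M [-0.004 -0.174  0.045] op 0.0541 q [ 0.24  0.21  1.92  0.    1.02 -1.34]
4
[[[-1.0,-0.07,0.15],[0.02,-0.03,0.06],0.4],[[-1.0,-0.07,0.15],[0.0,0.0,0.0],0.4],[[-1.0,-0.07,0.16],[0.0,0.0,0.0],0.4],[[-0.41,-0.02,0.06],[0.0,0.0,0.0],0.4]]
```

play_rows(targets=[[[-1,-0.07,0.1],[0,0,0.06],0.4],[[-1,-0.07,0.1],[0,0,0],0.4],[[-0.9,-0.07,0.2],[0,0,0],0.4],[[-0.4,0,0.2],[0,0,0],0.4],[[0,0,0],[0,0,0],0.4]])

```text
time_s: 27.0
tool_pos: [0.4659, 0.0423, 0.2176]
eef_rot: [-2.223, -2.218, -0.006]
force: [-0.4, -0.5, -4.7]
opening: 0.054
```

```bash
python3 - <<'E'
from h import *
d,*_=weigh(24);cv2.imwrite("pics/s.png",d["color"])
plan(np.array([.4667,.043,.17]),yaw=90,grip=.4)
E
```

```text
F [ 0.   -0.02 -4.79] M [ 0.0473 -0.137   0.0026] sd [0.04  0.036 0.037] tool M [-0.1369  0.0475 -0.0029] t 28.2
t 28.2 pos [0.4662 0.0425 0.2179] x [0.001 1.    0.003] y [ 1.    -0.001  0.003] z [ 0.003  0.003 -1.   ] F [-0.41  0.55 -4.43] M [ 0.082 -0.069 -0.025] op 0.0541 q [ 0.06  0.2   1.97  0.    0.97 -1.51]
2
[[[0.01,0.01,1.0],[0.03,-0.03,-0.01],0.4],[[0.01,0.01,0.92],[0.0,0.0,0.0],0.4]]
```

View pics/s.png

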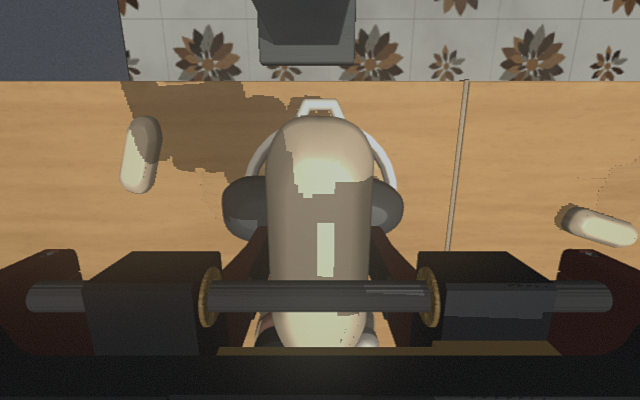

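play_rows(targets=[[[0.02,0.02,0.9],[0.03,-0.03,0],0.4],[[0.02,0.02,0.8],[0,0,0],0.4],[[0,0,0.3],[0,0,0],0.4],[[0,0,0],[0,0,0],0.4]])

```text
time_s: 28.7
tool_pos: [0.4683, 0.0437, 0.1675]
eef_rot: [2.222, 2.219, 0.002]
force: [-0.2, 0.5, -5.5]
opening: 0.054
```

```bash
python3 - <<'E'
from h import *
plan(np.array([.467,.043,.157]),yaw=90,grip=.4)
E
```

```text
t 28.7 pos [0.4683 0.0437 0.1675] x [0.001 1.    0.   ] y [ 1.    -0.001  0.002] z [ 0.002  0.    -1.   ] F [-0.21  0.49 -5.5 ] M [ 0.091 -0.132 -0.014] op 0.054 q [ 0.07  0.28  2.01  0.    0.85 -1.5 ]
1
[[[-0.03,-0.05,0.42],[0.02,0.0,-0.01],0.4]]
```

play_rows(targets=[[[-0.03,-0.05,0.2],[0.02,0,0],0.4],[[0,0,0.12],[0,0,0],0.4],[[0,0,0],[0,0,0],0.4]])

```text
time_s: 29.08
tool_pos: [0.4679, 0.0429, 0.1604]
eef_rot: [2.222, 2.219, 0.003]
force: [-0.5, 0.5, -6.1]
opening: 0.0538
```

play_rows(targets=[[[0,0,0.06],[0,0,0],0.4],[[0,0,0],[0,0,0],0.4]])

```text
time_s: 29.32
tool_pos: [0.4682, 0.0429, 0.1592]
eef_rot: [2.221, 2.219, 0.004]
force: [-0.0, 0.1, -5.9]
opening: 0.054
```

play_rows(targets=[[[0,-0.04,0.06],[0,0,0],0.4],[[0,0,0],[0,0,0],0.4]])

```text
time_s: 29.58
tool_pos: [0.4672, 0.0429, 0.1577]
eef_rot: [2.221, 2.219, 0.004]
force: [0.4, 0.2, -5.1]
opening: 0.0536
```

```bash
python3 - <<'E'
from h import *
weigh(4);st()
E
```

```text
F [ 0.26  0.32 -4.89] M [ 0.0474 -0.0965 -0.0161] sd [0.009 0.026 0.031] tool M [-0.0965  0.0475  0.0162] t 29.775
t 29.77 pos [0.4675 0.0429 0.1578] x [0.001 1.    0.   ] y [ 1.    -0.001  0.004] z [ 0.004  0.    -1.   ] F [ 0.29  0.61 -5.43] M [ 0.062 -0.063 -0.01 ] op 0.0534 q [ 0.07  0.29  2.02  0.    0.83 -1.5 ]
```

play_rows(targets=[[[0,0,0.05],[0,0,0],0.4],[[0,0,0],[0,0,0],0.4]])

```text
time_s: 30.02
tool_pos: [0.4678, 0.0431, 0.1574]
eef_rot: [2.221, 2.218, 0.006]
force: [0.4, 0.4, -5.3]
opening: 0.0539
```

```bash
python3 - <<'E'
from h import *
weigh(4);st()
E
```

```text
F [-0.3   0.43 -2.36] M [ 0.1747 -0.0976  0.0187] sd [0.032 0.027 0.015] tool M [-0.0973  0.1749 -0.018 ] t 30.225
t 30.23 pos [0.4679 0.0431 0.1573] x [0.001 1.    0.001] y [ 1.    -0.001  0.004] z [ 0.004  0.001 -1.   ] F [-0.42 -0.1  -1.99] M [ 0.148 -0.114  0.02 ] op 0.0539 q [ 0.07  0.29  2.02  0.    0.83 -1.5 ]
```

```bash
python3 - <<'E'
from h import *
d,*_=weigh(8);st();cv2.imwrite("pics/t.png",d["color"])
d=r.capture("side");cv2.imwrite("pics/t2.png",cv2.resize(d["color"][150:290,240:400],None,fx=4,fy=4,interpolation=cv2.INTER_CUBIC))
E
```

```text
F [-0.23  0.36 -1.1 ] M [ 0.2107 -0.0832 -0.0029] sd [0.037 0.028 0.032] tool M [-0.0829  0.2108  0.0037] t 30.625
t 30.62 pos [0.4678 0.0431 0.1573] x [0.001 1.    0.001] y [ 1.    -0.001  0.004] z [ 0.004  0.001 -1.   ] F [ 0.24  0.7  -0.94] M [ 0.205 -0.077  0.021] op 0.0536 q [ 0.07  0.29  2.02  0.    0.83 -1.5 ]
```

View pics/t2.png

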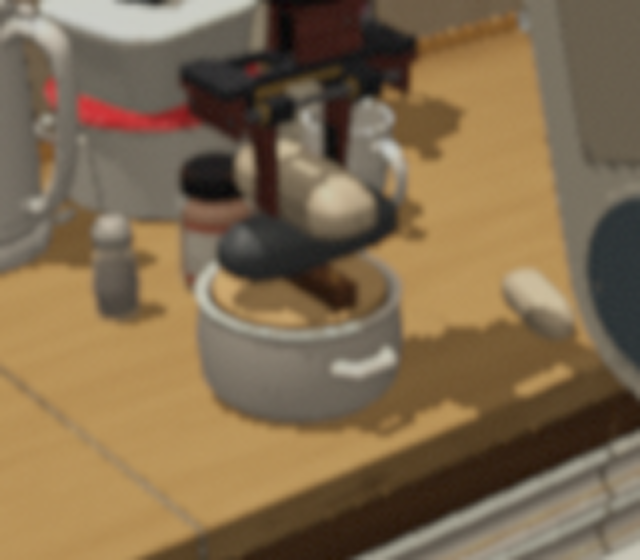

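View pics/t.png

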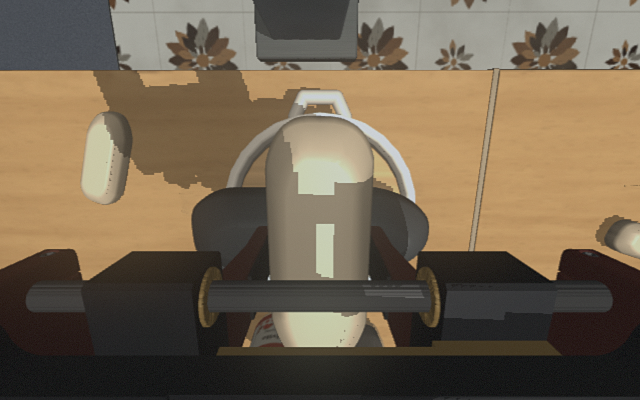

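play_rows(targets=[[[0,0,0],[0,0,0],0.62]])

```text
time_s: 30.8
tool_pos: [0.4681, 0.043, 0.1575]
eef_rot: [2.221, 2.218, 0.006]
force: [0.9, -0.5, 0.1]
opening: 0.0547
```

```bash
python3 - <<'E'
from h import *
d,*_=weigh(3);st();cv2.imwrite("pics/u.png",d["color"])
E
```

```text
F [0.02 0.06 0.02] M [ 0.0108 -0.1531 -0.0023] sd [0.015 0.031 0.013] tool M [-0.1531  0.011   0.0023] t 30.95
t 30.95 pos [0.468  0.043  0.1574] x [0.001 1.    0.001] y [ 1.    -0.001  0.005] z [ 0.005  0.001 -1.   ] F [ 0.07 -0.11  0.19] M [ 0.01  -0.151  0.014] op 0.0547 q [ 0.07  0.29  2.02  0.    0.83 -1.5 ]
```

View pics/u.png

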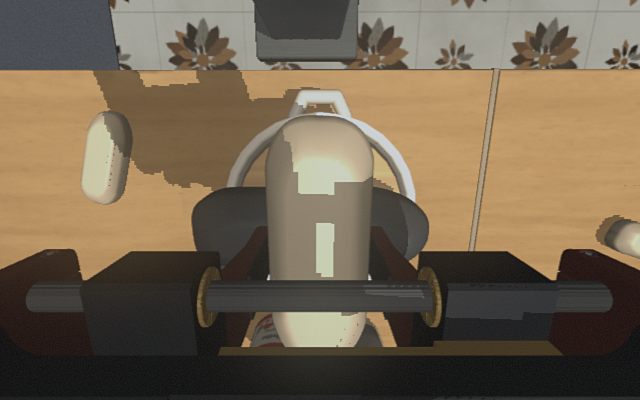

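Steady with force zero. Open a bit more.

play_rows(targets=[[[0,0,0],[0,0,0],0.66],[[0,0,0],[0,0,0],0.66]])

```text
time_s: 31.2
tool_pos: [0.4682, 0.043, 0.1576]
eef_rot: [2.221, 2.218, 0.006]
force: [0.5, 0.4, -0.1]
opening: 0.0579
```

```bash
python3 - <<'E'
from h import *
d,*_=weigh(6);st();cv2.imwrite("pics/v.png",d["color"])
d=r.capture("side");cv2.imwrite("pics/v2.png",cv2.resize(d["color"][150:290,240:400],None,fx=4,fy=4,interpolation=cv2.INTER_CUBIC))
E
```

```text
F [-0.07 -0.   -0.  ] M [ 0.0734 -0.1424  0.0074] sd [0.029 0.05  0.023] tool M [-0.1423  0.0736 -0.0071] t 31.5
t 31.5 pos [0.4681 0.043  0.1575] x [0.001 1.    0.001] y [ 1.    -0.001  0.005] z [ 0.005  0.001 -1.   ] F [-0.06  0.25  0.41] M [ 0.052 -0.086  0.019] op 0.0578 q [ 0.07  0.29  2.02  0.    0.83 -1.5 ]
```

View pics/v.png

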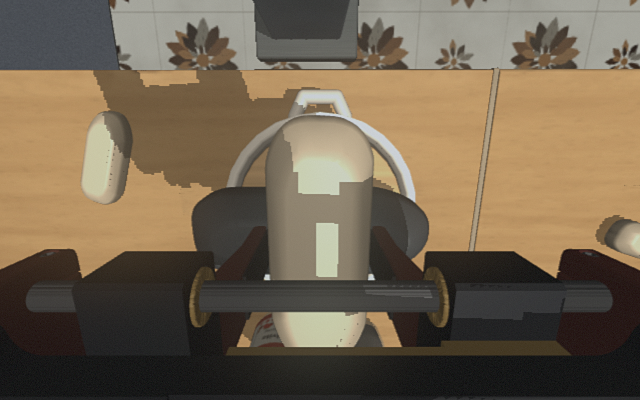

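View pics/v2.png

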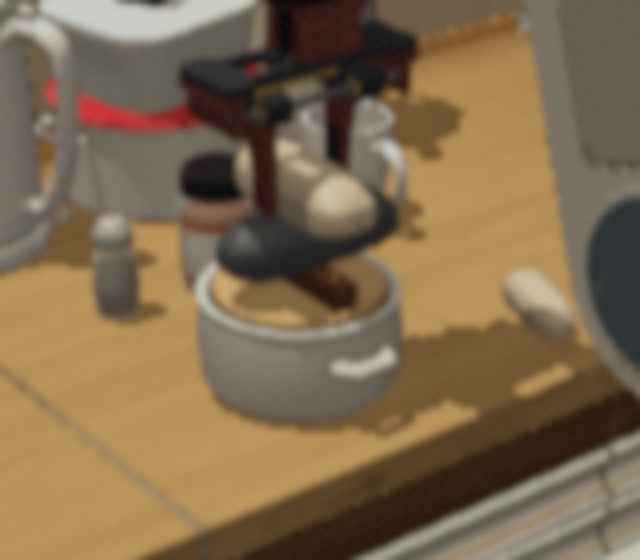

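play_rows(targets=[[[0,0,0],[0,0,0],0.8],[[0,0,0],[0,0,0],1],[[0,0,0],[0,0,0],1],[[0,0,-0.2],[0,0,0],1],[[0,0,-0.5],[0,0,0],1],[[0,0,-0.8],[0,0,0],1],[[0,0,-1],[0,0,0],1],[[0,0,-1],[0,0,0],1],[[0,0,-1],[0,0,0],1],[[0,0.6,-0.5],[0,0,0],1],[[0,1,0],[0,0,0],1],[[0,1,0],[0,0,0],1]])

```text
time_s: 33.05
tool_pos: [0.5333, 0.0429, 0.2952]
eef_rot: [2.218, 2.215, 0.014]
force: [0.9, 0.1, 0.2]
opening: 0.0876
```

```bash
python3 - <<'E'
from h import *
st()
d=r.capture("wrist");cv2.imwrite("pics/w.png",d["color"])
for t,zs in(("stone_pale",(.16,.176)),("stone_dark",(.12,.136))):
  for x in r.trace("wrist",t): print(t,x["p"],x["centre"],[rect(d,x["region"],z) for z in zs])
for c in("side","scene"):
  d=r.capture(c);cv2.imwrite(f"pics/w_{c}.png",cv2.resize(d["color"][150:290,220:400],None,fx=4,fy=4,interpolation=cv2.INTER_CUBIC))
E
```

```text
t 33.05 pos [0.5333 0.0429 0.2952] x [0.001 1.    0.001] y [ 1.    -0.001  0.011] z [ 0.011  0.001 -1.   ] F [0.87 0.15 0.21] M [-0.005 -0.148 -0.041] op 0.0876 q [ 0.06  0.2   1.76  0.    1.16 -1.51]
stone_pale 0.76 [166.0, 102.0] [(array([ 0.4432, -0.1056]), array([0.0665, 0.0294]), -19.6), (array([ 0.4444, -0.0976]), array([0.0629, 0.0278]), -19.6)]
stone_pale 0.75 [315.0, 116.5] [(array([0.466 , 0.0426]), array([0.1488, 0.0571]), 0.1), (array([0.4659, 0.0426]), array([0.1408, 0.054 ]), 0.1)]
stone_pale 0.75 [563.1, 166.4] [(array([0.5078, 0.2932]), array([0.0714, 0.026 ]), 73.5), (array([0.5054, 0.2797]), array([0.0676, 0.0246]), 73.5)]
stone_dark 0.9 [280.8, 131.0] [(array([0.4695, 0.037 ]), array([0.1674, 0.0608]), 89.9), (array([0.4692, 0.0372]), array([0.1595, 0.0579]), 89.9)]
```

View pics/w.png

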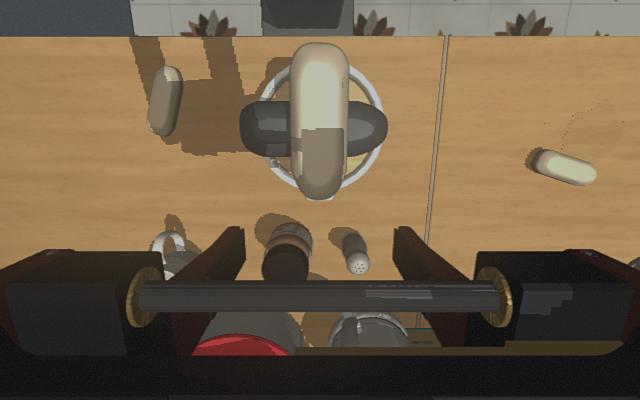

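View pics/w_side.png

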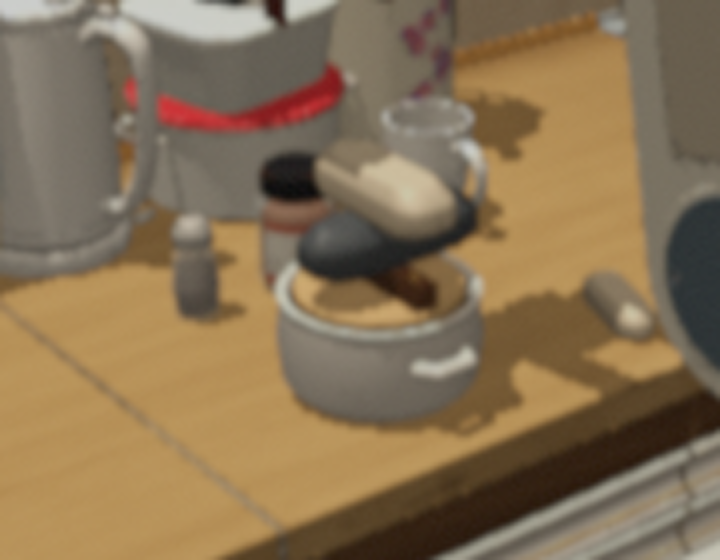

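View pics/w_scene.png

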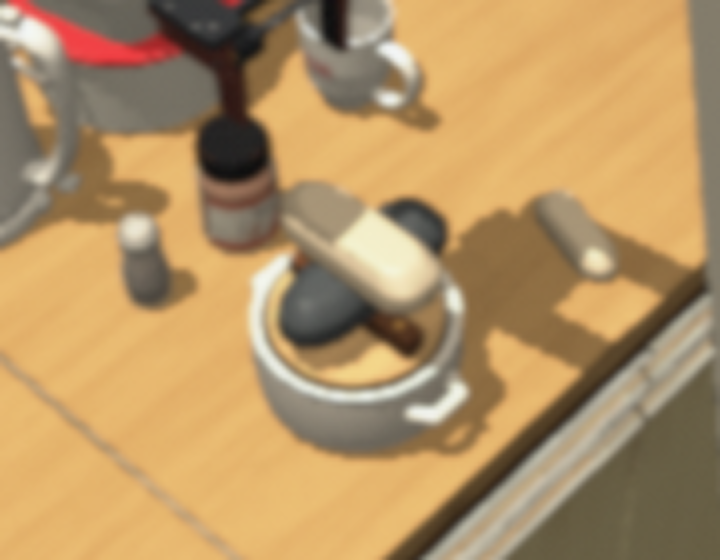

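play_rows(targets=[[[0,0,-0.5],[0,0,0],1],[[0,0,0],[0,0,0],1],[[0,0,0],[0,0,0],1],[[0,0,0],[0,0,0],1],[[0,0,0],[0,0,0],1],[[0,0,0],[0,0,0],1],[[0,0,0],[0,0,0],1],[[0,0,0],[0,0,0],1],[[0,0,0],[0,0,0],1]])

```text
time_s: 34.42
tool_pos: [0.5293, 0.0429, 0.3072]
eef_rot: [2.219, 2.217, 0.009]
force: [0.5, -0.3, 0.3]
opening: 0.0873
```

```bash
python3 - <<'E'
from h import *
T90=np.array([[0,1,0],[1,0,0],[0,0,-1.]]); T0=np.array([[1,0,0],[0,-1,0],[0,0,-1.]])
for cam in("side","scene"):
  d=r.capture(cam)
  im=cv2.resize(d["color"],None,fx=6,fy=6,interpolation=cv2.INTER_CUBIC)
  for pos,Rm,g in(((.466,.0428,.152),T90,(.144,.054,.038,(.116,.044))),((.4695,.0372,.11),T0,(.16,.058,.042,(.132,.048)))):
   for t,col in((-4,(255,0,0)),(0,(0,255,0)),(4,(0,0,255))):
    h=hull(d,np.array(pos),Rm,0,*g,np.radians(t)); cv2.polylines(im,[((h+.5)*6).astype(int)],True,col,1)
  u,v=(w2px(d,[.468,.04,.15])[0]*6).astype(int); cv2.imwrite(f"pics/x_{cam}.png",cv2.resize(im[v-180:v+200,u-190:u+190],(400,400)))
cv2.imwrite("pics/x.png",np.hstack([cv2.imread("pics/x_side.png"),cv2.imread("pics/x_scene.png")]))
d=r.capture("wrist");a=cv2.imread("pics/w.png")
for x in r.trace("wrist","stone_pale"): print(x["centre"],rect(d,x["region"],.176))
E
```

```text
[318.9, 125.4] (array([0.4662, 0.0427]), array([0.1417, 0.0547]), 0.3)
[556.6, 168.8] (array([0.5051, 0.2827]), array([0.0679, 0.0262]), 74.7)
[168.9, 105.8] (array([ 0.4426, -0.0994]), array([0.0641, 0.0277]), -18.5)
```

View pics/x.png

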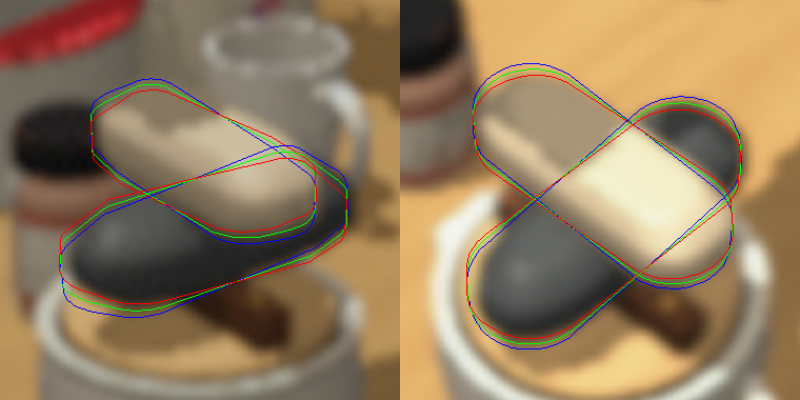

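```bash
python3 -c "
from bench import r
print(r.job_done()); print(r.read_state()['time_s'])"
```

```text
the job is handed in; nothing more can be done
None
the job is handed in; nothing more can be done
```

The dark stone lies crosswise on the batten and the pale stone crosswise on the dark one. Both stand free, and I handed the job in at about 34.6 s. No verdict was reported.

- **Dark stone:** Weighed in the hand, its balance point came out about 4 mm from the grip point. I set it down on the batten, eased the grip in steps, and it stayed level.
- **Pale stone:** I took the 144 mm stone and left the two smaller look-alikes alone. Its balance point came out 2–3 mm from the grip point. I set that over the dark stone's ridge, above the batten, and it stayed level when I eased the grip.

**Last checks:**
- The wrist camera showed the pale stone at 0.3° and the dark stone at 89.9° to the batten.
- The pale stone did not move measurably in the 1.4 s after the gripper backed off.
- The side and scene overlays fit level stones to about 2–4°, which is as fine as they can tell.
- I did not re-measure the kitchen things. In the last pictures that show them, the salt shaker, jam jar and mug stood as before; I did not look at the yellow bowl again.

**What disagreed:**
- **Wrist torque:** The reading has an offset that changes with the gripper's orientation. I corrected for it with empty-hand readings, so the balance points are good to about 2–3 mm.
- **Dark stone's balance point:** My first estimate was 6.5 mm and I placed it by that, so it probably sits about 3 mm off the batten's centre line. It stands well within the batten's width.
- **Pale stone's first contact:** It seemed to touch on one edge first, and it settled flat when I eased the grip.

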